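# Dock the instrument case and lock its retaining bar

## Task

Push the green instrument case, straight, up the ramp of the wooden docking stand until it lies flat on the deck, right up against the backstop. Then slide the telescoping retaining bar out across the deck behind the case by its orange tab until the red lock button pops up, and let go. Leave the mug, the jar and the pencil where they are.

Things in the scene. Friction and masses are not known exactly. Their poses are not given: they have to be found in the camera images.
- stand: Fixed wooden docking stand. Origin: on the table under the deck's middle; +x points up the ramp, z up. Deck: x -75 to +75 mm, top 18 mm above the table. Ramp: from table level at x = -165 up to the deck at x = -75. Dark side rails (8 mm thick, 10 mm above ramp and deck) leave a channel 107 mm wide. A backstop closes the far end; a bar's sleeve on an 8 mm foot stands on the -y side.
- ramp_foot (a point): Middle of the ramp's foot edge, at table level (x = -165 mm, y = 0 in the stand's frame, same axes). From here two 16 mm high wings, continuing the rails, flare outward to x = -207 mm, where the mouth is about 148 mm wide.
- backstop (a point): Foot of the backstop's inner face, in the middle, at deck height (x = +75 mm, y = 0, z = 18 mm in the stand's frame). The wall spans the stand's width; its top is 58 mm above the table.
- sleeve_mouth (a point): Middle of the mouth of the aluminium sleeve that holds the retaining bar (x = -60, y = -100, z = 37 mm in the stand's frame). The sleeve is 22 mm square, its top 48 mm above the table, and runs from here along the stand's -y to y = -238 mm.
- case: Loose closed instrument case, green, black seam, two brass clasps on a long side; 110 mm long (x), 95 wide (y), 36 high, 0.3 to 0.65 kg. Too wide for most grippers: push it. Origin: centre of its underside. Starts on the table before the ramp, its +x towards it (up to 15 degrees off), up to 25 mm off the ramp's middle line. Docked, its origin is at x = +20, z = 18 mm in the stand's frame.
- bar (a joint): How far (m) the telescoping bar (14 mm square steel, 30 to 44 mm above the table, at the stand's x = -60 mm) is drawn out of its sleeve along the stand's +y. 0 to 0.012 at the start, clear of the channel; stops at 0.134. Slides with 2.5 N of friction, stays where left. The lock button clears the sleeve at 0.128, then the bar cannot go back. Drawn out too early it bars the case's way.
- tab_top (a point): Middle of the top edge of the upright orange tab on the bar's end: 12 mm thick along the stand's y (the way it slides), 30 mm wide along the stand's x, from 36 to 96 mm above the table. Pinch it from above across its 12 mm, or push it. With the bar at 0 it lies at x = -60, y = -90 mm in the stand's frame; fully out at y = +44 mm. It passes clear behind a docked case (54 mm high there).
- button (a joint): Height (m) of the red spring lock button, 10 mm across, on the bar: 0 while held down inside the sleeve, about 0.007 when popped up, just outside the sleeve's mouth (stand y about -92 mm). It pops up by itself when the bar is drawn out far enough.
- mug: Bystander: blue enamel mug, 80 mm across, 85 mm tall, with a handle to its +y. Origin: centre of its underside.
- jar: Bystander: round glass jar, 80 mm across, 100 mm tall. Origin: centre of its underside.
- pencil: Bystander: thick brown wooden pencil lying on the table, 172 mm long (its x), 9 mm thick. Origin: underside, 75 mm from its blunt end.
Mind the look-alikes: they are no part of the job. Several things have the shape of the case; the one meant has the colours described above.

How it is judged:
By the outcome, as a careful person would: the job done as asked, in the order asked, and still so for the second after the job is handed in, with the robot touching nothing.
It also fails if it takes over 64 s, if anything falls off the work surface, if the arm or the gripper's body presses on something with over 40 N, if the wrist force passes 120 N, or if a joint passes its speed limit or range.

## Robot

A 6-joint arm with a two-finger parallel gripper is mounted at the origin on the work surface. World frame = base frame: x ahead of the robot, y to its left, z up, the work surface at z = 0. Lengths are in m, angles in rad, forces in N, time in s.
With the tool pointing down it reaches from about 0.325 to 0.9 m from the base axis. Payload 6.1 kg.
Tool frame: the origin (TCP) lies on the centre line of the jaws, within the pads' length; the fingertips stand 25 mm ahead of it and the grasp point (between the pads) lies 6 mm ahead of it; z points along the fingers, y is the direction in which the jaws open and shut (so a half turn about z gives the same grasp; the last joint's range is limited). The gripper opens to 85 mm and grips with 20 to 120 N. Pads are 22 mm wide; open, the fingers measure 114 mm over their backs; the gripper's body (76 mm by 85 mm) begins 54 mm behind the grasp point. The pads swing forward as they close: fully open they stand 13 mm farther back than shut.
Start: joints at [-1.238, 0.22, 1.526, -0, 1.395, -0.126], TCP at [0.277, -0.56, 0.256] pointing down, gripper open.
Joint ranges: [-2.98, 2.98], [-0.91, 2.08], [0.09, 2.57], [-1.24, 4.39], [0.2, 2.65], [-2.68, 2.68]. Speed limits (rad/s): [2.57, 2.57, 3.01, 3.14, 3.14, 3.14].

## Interface

Orientations are given as a 3x3 rotation matrix whose columns are the frame's x, y, z axes.
In Python, from station import manip gives the robot as it stands.
- The arm moves only by the shell command python3 -m inch 'ROWS'. ROWS is JSON, a list of rows, each a list of 7 numbers: the opening, from 0 (shut) to 1 (fully open), then the shift along the tool's x, y, z in mm, then the turn, a rotation vector about the tool's x, y, z in rad. In form: [[jaw, tx, ty, tz, rx, ry, rz], ...]. A call has exactly 8 rows; each row shifts and turns the commanded pose from where the row before left it, along the tool's axes as they then stand; what a row does not reach is not made up. A row lasts 1/8 s, in which the tool goes at most 62.5 mm and 10.7 degrees, less where a joint would pass 70% of its speed; a pose out of reach is approached as far as the arm can. A call is refused whole if a number of a shift passes 62.5 or a number of a turn 0.188, either way. A call with a gripper value outside its range is refused whole. The fingers move at their own pace and stop on an object; the grip force is fixed at half the most. Time passes only in rows, so rows that do not move let the fingers close, or fill a call up. It gives the time, the measured TCP pose, the force and the opening at its end, in the units of the state.
- manip.get_state(): the state, without advancing time (a new reading comes with each control period).
- manip.read_camera(name): name is "side" or "top" or "wrist"; returns the picture (384x512x3 uint8, red, green, blue); there is no depth.
- manip.camera_params(name): a dict with "fovy" (degrees; the focal length in pixels is half the picture's height over the tangent of half this angle, whatever the lens; pixels are square), "cx", "cy" (the principal point, pixels), "R" (3x3) and "t" (3): a world point X has camera coordinates R X + t; the wrist camera has in their place "mount" (4x4, takes a point from camera to tool coordinates, whose origin is the TCP and whose axes are the flange's). Camera axes: x right, y down, z forward; pixel columns grow to the right and rows downward; lengths in m; the calibration is good to about 2 mm. A picture is of the moment at which its call begins: read the wrist's pose just before it. camera_params takes no time and is no camera call.
- manip.hand_in(): hands the job in, once; it reports no verdict.
Trained networks look in the newest picture that a camera, given by its name, has taken for a name from the list of things; names that differ only in an ending like _2 or _b are one class to them, and where a whole thing is asked for, a point or a joint stands for the part that bears it (a point fixed in the world has none). Each returns a list of dicts, best first, with "p" (0 to 1); they miss things now and then, are a little off and sometimes report something else, mostly with a low value. They report only what shows in the picture. A call takes as long as a camera call. They do not tell look-alikes from the thing itself.
- manip.find_in(label, camera): "centre" ([x, y, z] in m, in world coordinates, good to about 4 mm: the middle of the surface that is visible of it).
- manip.trace(label, camera): "mask" (384x512 bool, what is visible of it).
The state is a dict: "t": time; "q": joint angles; "qd": joint speeds; "joint_efforts": joint torques, N m; "tool_pos": TCP position; "ee_rot": TCP orientation; "ft_force": force on the tool from outside, world axes, zero at the start; "torque": the same for the moment, N m; "grip_width": finger opening in m.
Only numpy, scipy, OpenCV 4.12 (cv2) and the standard library are available. Lean on these libraries where they do the work, as an engineer would, in place of code of your own. Each camera call takes 0.05 s, during which the arm holds its last target.

## Working session

There is one attempt and no reset: what is moved stays moved. The work goes in short steps, Python scripts to look and compute and a shell command to move; the robot and the scene stay as the last step left them, time stands still between calls to the robot, and variables do not carry over. Pictures are saved under pics/ and viewed, and the job is handed in when it is done.

```bash
ls; mkdir -p pics; python3 - <<'E'
from station import manip
import cv2,numpy as np
print(manip.get_state())
for c in ("side","top","wrist"):
    im=manip.read_camera(c); cv2.imwrite(f"pics/{c}0.png",im[:,:,::-1])
    p=manip.camera_params(c); print(c,p)
    for l in ("case","stand","bar","tab_top","mug","jar","pencil"):
        try:
            r=manip.find_in(l,c); print(c,l,[(np.round(d['centre'],3).tolist(),round(d['p'],2)) for d in r])
        except Exception as e: print(c,l,e)
print(manip.get_state()['t'])
E
```

```text
pics
{'t': 0.0, 'q': array([-1.23810046e+00,  2.21191322e-01,  1.52760264e+00, -1.59019774e-06,
        1.39472810e+00, -1.26098981e-01]), 'qd': array([ 0.00079092,  0.00092271,  0.00090378, -0.00208736, -0.00164869,
        0.00117859]), 'joint_efforts': array([-1.93879903e-03, -4.96914661e+01, -3.89394951e+01, -4.24241243e-04,
        1.11596109e-02,  1.25189544e-05]), 'tool_pos': array([ 0.27660506, -0.55983567,  0.25522525]), 'ee_rot': array([[ 8.96586822e-01,  4.42867555e-01, -6.31609811e-04],
       [ 4.42867940e-01, -8.96585001e-01,  1.82309921e-03],
       [ 2.41099606e-04, -1.91428646e-03, -9.99998139e-01]]), 'ft_force': array([-0.40511705,  0.16367078, -0.60552204]), 'torque': array([ 0.0317007 ,  0.00132934, -0.04825868]), 'grip_width': 0.08552112902136817}
side {'fovy': 53.54293357737728, 'cx': 256.21840324370277, 'cy': 199.06334137646235, 'R': array([[-0.99180968, -0.12653107, -0.01741989],
       [-0.07151452,  0.66314025, -0.74507093],
       [ 0.10582645, -0.73772278, -0.66675772]]), 't': array([0.60810536, 0.05062878, 0.94675333])}
side case [([0.482, -0.209, 0.033],
[... 769 characters left out ...]
.6)]
top mug [([0.473, 0.381, 0.026], 0.82), ([0.532, 0.019, 0.014], 0.71)]
top jar [([0.712, 0.275, 0.043], 0.95)]
top pencil [([0.582, 0.416, 0.008], 0.48)]
wrist {'fovy': 70.10572652299818, 'cx': 254.95391538833846, 'cy': 189.83546100494328, 'mount': array([[ 1.07389895e-03, -9.47102875e-01, -3.20928328e-01,
         8.13808579e-02],
       [ 9.99998977e-01,  7.13789394e-04,  1.23973432e-03,
        -2.86609333e-04],
       [-9.45080704e-04, -3.20929331e-01,  9.47102672e-01,
        -1.15871131e-01],
       [ 0.00000000e+00,  0.00000000e+00,  0.00000000e+00,
         1.00000000e+00]])}
wrist case []
wrist stand []
wrist bar []
wrist tab_top []
wrist mug []
wrist jar []
wrist pencil []
1.2
```

View pics/top0.png

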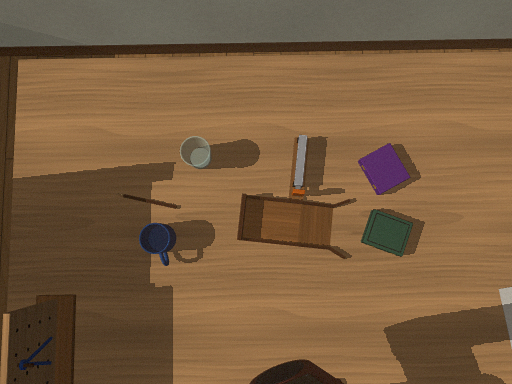

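View pics/side0.png

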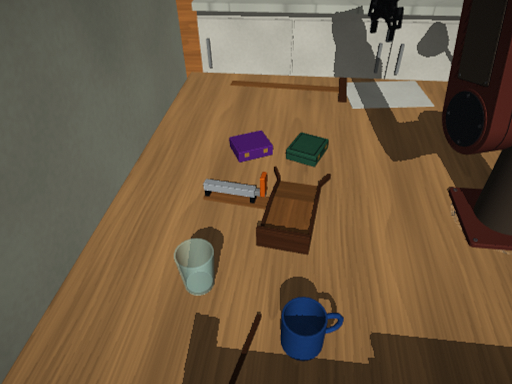

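View pics/wrist0.png

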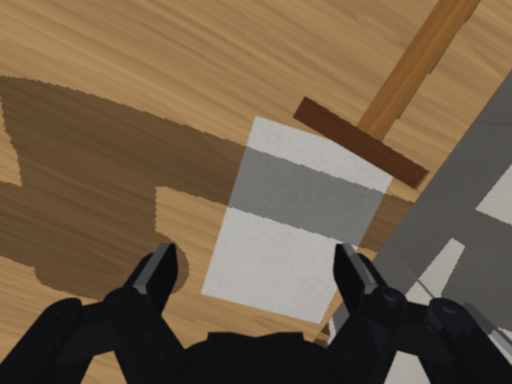

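Top view: the stand's ramp foot opens to the right (wings at (345,252), (350,201)), with the backstop at left (241,217) and the tab at (298,192). Things shaped like the case are the green box at (388,232) and the purple one at (385,168) (side view: green (307,149), purple (251,146)). The description picks the green one, so I'll check it in a close crop.

```bash
python3 - <<'E'
import cv2,numpy as np
t=cv2.imread('pics/top0.png'); s=cv2.imread('pics/side0.png')
def g(im): return np.clip(255*(im/255.)**0.6,0,255).astype(np.uint8)
cv2.imwrite('pics/c_top.png',g(cv2.resize(t[130:270,230:430],None,fx=4,fy=4,interpolation=cv2.INTER_CUBIC)))
cv2.imwrite('pics/c_side.png',g(cv2.resize(s[125:260,195:345],None,fx=4,fy=4,interpolation=cv2.INTER_CUBIC)))
E
```

```text
(no output)
```

View pics/c_top.png

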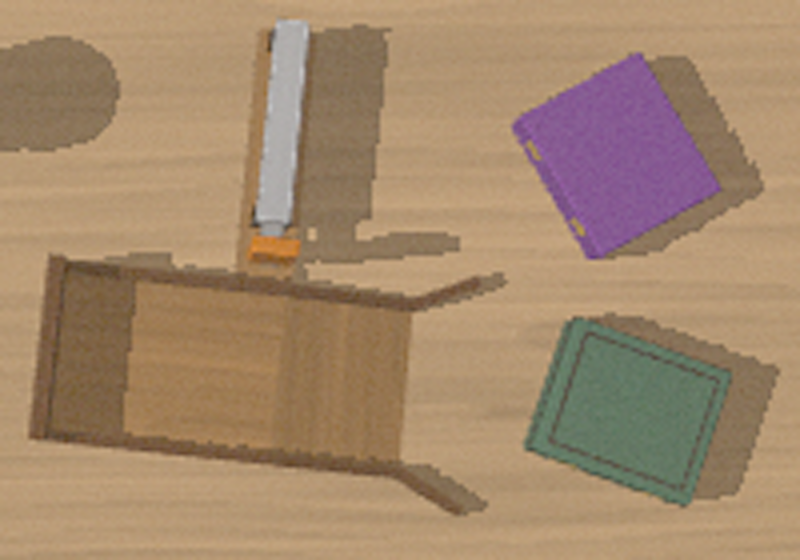

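View pics/c_side.png

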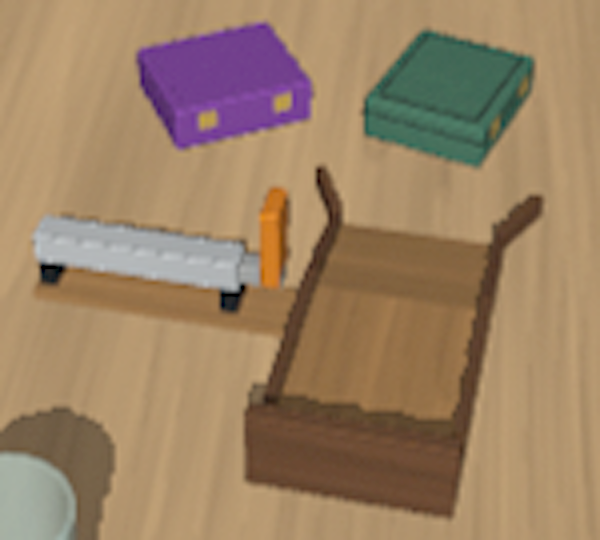

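The crop confirms it: the green box with the black seam and brass clasps on its long side. Next I'll fit planar poses of the stand (clicked features) and the case (silhouette) in both views.

```bash
cat > h.py <<'E'
import numpy as np,cv2
from station import manip
from scipy.optimize import least_squares,minimize
def proj(c,X):
    p=manip.camera_params(c); X=np.atleast_2d(X)
    Y=X@np.array(p['R']).T+np.array(p['t']); f=192/np.tan(np.radians(p['fovy']/2))
    return np.c_[f*Y[:,0]/Y[:,2]+p['cx'],f*Y[:,1]/Y[:,2]+p['cy']]
def place(v,P):
    x,y,a=v; P=np.atleast_2d(P); c,s=np.cos(a),np.sin(a)
    return np.c_[x+c*P[:,0]-s*P[:,1],y+s*P[:,0]+c*P[:,1],P[:,2]]
BOX=np.array([[i*.055,j*.0475,k*.036] for i in(-1,1) for j in(-1,1) for k in (0,1)])
def green(im): # rgb
    h=cv2.cvtColor(im,cv2.COLOR_RGB2HSV)
    m=((h[...,0]>65)&(h[...,0]<90)&(h[...,1]>90)&(h[...,2]>30)).astype(np.uint8)
    n,l,st,_=cv2.connectedComponentsWithStats(cv2.morphologyEx(m,cv2.MORPH_CLOSE,np.ones((5,5))))
    k=1+st[1:,4].argmax(); return (l==k).astype(np.uint8)
def fitcase(ims,v0,z=0):
    M={c:green(im) for c,im in ims.items()}
    def cost(v):
        e=0
        for c,m in M.items():
            h=cv2.convexHull((proj(c,place(v,BOX+[0,0,z]))*16).astype(np.int32).reshape(-1,1,2))
            k=np.zeros((384,512),np.uint8); cv2.fillConvexPoly(k,h,1,shift=4)
            e+=np.sum(k!=m)
        return e/1.
    best=None
    for a in (-.2,-.1,0,.1,.2):
        r=minimize(cost,np.array(v0)+[0,0,a],method='Nelder-Mead',options=dict(initial_simplex=np.array(v0)+[0,0,a]+np.array([[0,0,0],[.02,0,0],[0,.02,0],[0,0,.1]])))
        if best is None or r.fun<best.fun: best=r
    return best.x,best.fun,{c:int(m.sum()) for c,m in M.items()}
E
python3 - <<'E'
from h import *
ims={c:cv2.imread(f'pics/{c}0.png')[:,:,::-1].copy() for c in('top','side')}
T=[((412,315),(-165,-53.5,0)),((402,460),(-165,53.5,0)),((288,298),(-75,-53.5,18)),((280,447),(-75,53.5,18)),
((277,20),(-71,-238,48)),((308,22),(-49-22+22-0,-238,48))]
# image right = ramp foot side = -x
T[4]=((277,20),(-49,-238,48));T[5]=((308,22),(-71,-238,48))
T+=[((256,222),(-49,-100,48)),((290,224),(-71,-100,48))]
S=[((343,225),(-165,-53.5,0)),((492,243),(-165,53.5,0)),((328,262),(-75,-53.5,18)),((478,300),(-75,53.5,18))]
def res(v):
    r=[]
    for c,L,o in(('top',T,(230,130)),('side',S,(195,125))):
        px=np.array([l[0] for l in L])/4.-.375+o
        r.append(proj(c,place(v,np.array([l[1] for l in L])/1000))-px)
    return np.concatenate(r).ravel()
r=least_squares(res,[.53,0,1.6],loss='soft_l1'); print('stand',r.x,np.degrees(r.x[2])); print(np.round(r.fun.reshape(-1,2),1).tolist())
st=r.x
for sub in (('top','side'),('top',),('side',)):
    v,e,n=fitcase({k:ims[k] for k in sub},[.49,-.22,st[2]]); print(sub,v,np.degrees(v[2]),e,n)
    c,s=np.cos(st[2]),np.sin(st[2]); d=v[:2]-st[:2]; print(' in stand',c*d[0]+s*d[1],-s*d[0]+c*d[1],np.degrees(v[2]-st[2]))
for p in [(-60,-90,96),(-60,-80,96),(-165,0,0),(75,0,18)]: print(p,place(st,np.array(p)/1000), proj('top',place(st,np.array(p)/1000)),proj('side',place(st,np.array(p)/1000)))
E
```

```text
stand [0.52061603 0.07304332 1.47022986] 84.23796605503021
[[0.9, -1.1], [0.7, 1.5], [0.0, -0.3], [-1.0, 1.8], [-0.5, -0.3], [-0.1, -0.1], [0.7, -0.3], [0.4, -0.1], [-0.3, -0.6], [0.4, -0.2], [-2.5, 5.9], [0.8, 2.1]]Traceback (most recent call last):
  File "<stdin>", line 18, in <module>
  File "h.py", line 18, in fitcase
    M={c:green(im) for c,im in ims.items()}
         ~~~~~^^^^
  File "h.py", line 16, in green
    k=1+st[1:,4].argmax(); return (l==k).astype(np.uint8)
        ~~~~~~~~~~~~~~~^^
ValueError: attempt to get argmax of an empty sequence
```

```bash
sed -i 's/m=((h.*/m=((h[...,0]>60)\&(h[...,0]<95)\&(h[...,1]>60)\&(h[...,2]>15)).astype(np.uint8); m=cv2.morphologyEx(m,cv2.MORPH_OPEN,np.ones((2,2)))/' h.py
cat > fit0.py <<'E'
from h import *
ims={c:cv2.imread(f'pics/{c}0.png')[:,:,::-1].copy() for c in('top','side')}
for c,(x,y) in(('top',(388,232)),('side',(307,145))): print(cv2.cvtColor(ims[c],cv2.COLOR_RGB2HSV)[y-1:y+1,x-1:x+1].tolist())
T=[((412,315),(-165,-53.5,0)),((402,460),(-165,53.5,0)),((288,298),(-75,-53.5,18)),
((277,20),(-49,-238,48)),((308,22),(-71,-238,48)),((256,222),(-49,-100,48)),((290,224),(-71,-100,48))]
S=[((343,225),(-165,-53.5,0)),((492,243),(-165,53.5,0))]
def res(v):
    r=[]
    for c,L,o in(('top',T,(230,130)),('side',S,(195,125))):
        px=np.array([l[0] for l in L])/4.-.375+o
        r.append(proj(c,place(v,np.array([l[1] for l in L])/1000))-px)
    return np.concatenate(r).ravel()
r=least_squares(res,[.53,0,1.6],loss='soft_l1'); print('stand',r.x,np.degrees(r.x[2])); print(np.round(r.fun.reshape(-1,2),1).tolist())
st=r.x
for sub in (('top','side'),('top',),('side',)):
    v,e,n=fitcase({k:ims[k] for k in sub},[.49,-.22,st[2]]); print(sub,v,np.degrees(v[2]),e,n)
    c,s=np.cos(st[2]),np.sin(st[2]); d=v[:2]-st[:2]; print(' in stand',c*d[0]+s*d[1],-s*d[0]+c*d[1],np.degrees(v[2]-st[2]))
    if len(sub)==2: vc=v
for p in [(-60,-90,96),(-60,-80,96),(-165,0,0),(75,0,18)]: print(p,place(st,np.array(p)/1000), proj('top',place(st,np.array(p)/1000)),proj('side',place(st,np.array(p)/1000)))
# overlay
segs=[]
for y in(-53.5,53.5): segs+=[((-165,y,0),(-75,y,18)),((-75,y,18),(75,y,18)),((-165,y*61.5/53.5,10),(-75,y*61.5/53.5,28)),((-75,y*61.5/53.5,28),(75,y*61.5/53.5,28)),((-165,y,0),(-207,np.sign(y)*74,0)),((-165,y,16),(-207,np.sign(y)*74,16))]
segs+=[((75,-61.5,58),(75,61.5,58)),((-165,-53.5,0),(-165,53.5,0)),((-75,-53.5,18),(-75,53.5,18)),((-71,-100,48),(-71,-238,48)),((-49,-100,48),(-49,-238,48))]
for c,(x0,y0,x1,y1) in(('top',(230,130,430,270)),('side',(195,125,345,260))):
    im=cv2.resize(ims[c][:,:,::-1][y0:y1,x0:x1],None,fx=4,fy=4); im=np.clip(255*(im/255.)**.6,0,255).astype(np.uint8)
    def q(P): return [tuple(int(u) for u in (w-[x0,y0]+.5)*4) for w in proj(c,P)]
    for a,b in segs:
        A,B=q(place(st,np.array([a,b])/1000)); cv2.line(im,A,B,(0,255,255),1)
    B=q(place(vc,BOX))
    for i in range(8):
        for k in(1,2,4):
            if not i&k: cv2.line(im,B[i],B[i|k],(255,0,255),1)
    cv2.imwrite(f'pics/ov_{c}.png',im)
E
python3 fit0.py
```

```text
[[[64, 72, 74], [66, 72, 71]], [[63, 71, 72], [57, 65, 74]]]
[[[75, 134, 59], [75, 134, 59]], [[74, 134, 61], [75, 134, 61]]]
stand [0.52102209 0.07454008 1.46352554] 83.85383680670985
[[0.5, -0.9], [-0.0, 1.7], [-0.4, -0.2], [-0.5, -0.2], [-0.1, 0.0], [0.4, -0.3], [0.1, -0.0], [-0.0, -0.3], [0.7, 0.3]]
('top', 'side') [ 0.48629328 -0.2288084   1.33766566] 76.64259674132948 1649.0 {'top': 207, 'side': 916}
 in stand -0.30532308108630607 0.002051130157665032 -7.211240065380362
('top',) [ 0.49119735 -0.22287273  1.55953284] 89.35464999478016 1427.0 {'top': 207}
 in stand -0.29889647178579587 -0.0021892412707165514 5.500813188070305
('side',) [ 0.48570535 -0.23493642  1.33063665] 76.23986414393828 171.0 {'side': 916}
 in stand -0.31147881839718217 0.001979585446886027 -7.6139726627715705
(-60, -90, 96) [[0.60408086 0.00524909 0.096     ]] [[299.41214993 186.74790706]] [[258.89691317 174.59468605]]
(-60, -80, 96) [[0.59413834 0.00631975 0.096     ]] [[299.08143515 190.61575759]] [[262.83563863 175.12151392]]
(-165, 0, 0) [[ 0.50335634 -0.0895115   0.        ]] [[331.610497   226.83314644]] [[299.12717138 183.0964043 ]]
(75, 0, 18) [[0.52905198 0.14910898 0.018     ]] [[244.57526765 218.27196235]] [[283.9617621  241.52259229]]
```

```bash
sed -i 's/m=((h.*/r_,g_,b_=[im[...,i].astype(int) for i in range(3)]; m=((g_-r_>6)\&(g_-b_>1)).astype(np.uint8); m=cv2.morphologyEx(m,cv2.MORPH_OPEN,np.ones((3,3)))/' h.py
python3 fit0.py
```

```text
[[[64, 72, 74], [66, 72, 71]], [[63, 71, 72], [57, 65, 74]]]
[[[75, 134, 59], [75, 134, 59]], [[74, 134, 61], [75, 134, 61]]]
stand [0.52102209 0.07454008 1.46352554] 83.85383680670985
[[0.5, -0.9], [-0.0, 1.7], [-0.4, -0.2], [-0.5, -0.2], [-0.1, 0.0], [0.4, -0.3], [0.1, -0.0], [-0.0, -0.3], [0.7, 0.3]]Traceback (most recent call last):
  File "fit0.py", line 16, in <module>
    v,e,n=fitcase({k:ims[k] for k in sub},[.49,-.22,st[2]]); print(sub,v,np.degrees(v[2]),e,n)
          ~~~~~~~^^^^^^^^^^^^^^^^^^^^^^^^^^^^^^^^^^^^^^^^^^
  File "h.py", line 28, in fitcase
    r=minimize(cost,np.array(v0)+[0,0,a],method='Nelder-Mead',options=dict(initial_simplex=np.array(v0)+[0,0,a]+np.array([[0,0,0],[.02,0,0],[0,.02,0],[0,0,.1]])))
    res = _minimize_neldermead(fun, x0, args, callback, bounds=bounds,
                               **options)
    fxr = func(xr)
    fx = function(np.copy(x), *(wrapper_args + args))
  File "h.py", line 22, in cost
    h=cv2.convexHull((proj(c,place(v,BOX+[0,0,z]))*16).astype(np.int32).reshape(-1,1,2))
                      ~~~~^^^^^^^^^^^^^^^^^^^^^^^^
  File "h.py", line 5, in proj
    p=manip.camera_params(c); X=np.atleast_2d(X)
ValueError: time passes only in moves, steps and waits
```

View pics/ov_top.png

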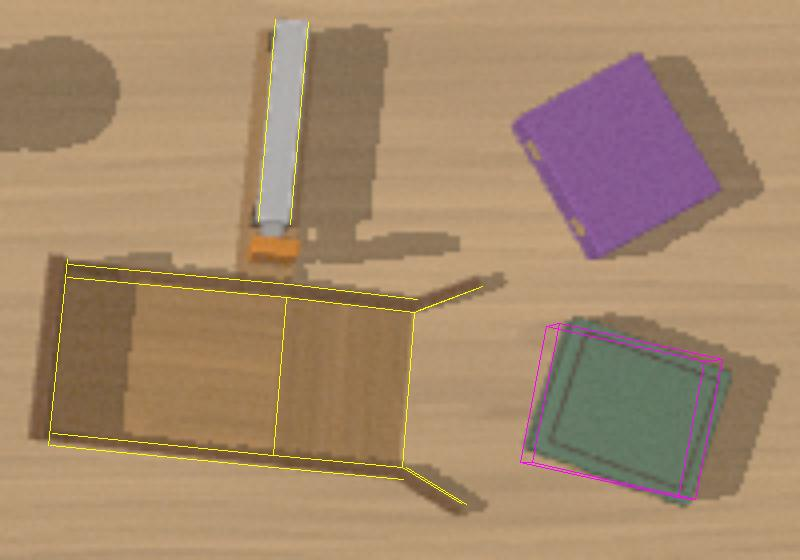

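View pics/ov_side.png

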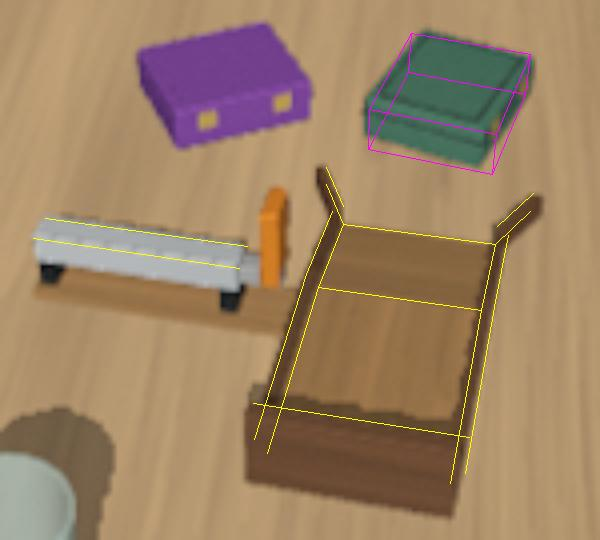

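```bash
sed -i 's/^def proj/import functools\n@functools.lru_cache\ndef CP(c): return manip.camera_params(c)\ndef proj/; s/p=manip.camera_params(c); X/p=CP(c); X/' h.py
python3 fit0.py; python3 -c "
from station import manip;print(manip.get_state()['t'])"
```

```text
[[[64, 72, 74], [66, 72, 71]], [[63, 71, 72], [57, 65, 74]]]
[[[75, 134, 59], [75, 134, 59]], [[74, 134, 61], [75, 134, 61]]]
stand [0.52102209 0.07454008 1.46352554] 83.85383680670985
[[0.5, -0.9], [-0.0, 1.7], [-0.4, -0.2], [-0.5, -0.2], [-0.1, 0.0], [0.4, -0.3], [0.1, -0.0], [-0.0, -0.3], [0.7, 0.3]]
('top', 'side') [ 0.48339823 -0.23102851  1.34049413] 76.80465588192234 2887.0 {'top': 1267, 'side': 1360}
 in stand -0.3078403858301385 0.004691846991061836 -7.049180924787502
('top',) [ 0.48694621 -0.22913899  1.25469791] 71.88889466915565 415.0 {'top': 1267}
 in stand -0.3055818595558604 0.0013665648249273077 -11.9649421375542
('side',) [ 1.57477366 -2.49917695  4.46476011] 255.81191087622096 1360.0 {'side': 1360}
 in stand -2.4461032243769356 -1.3232500762648791 171.9580740695111
(-60, -90, 96) [[0.60408086 0.00524909 0.096     ]] [[299.41214993 186.74790706]] [[258.89691317 174.59468605]]
(-60, -80, 96) [[0.59413834 0.00631975 0.096     ]] [[299.08143515 190.61575759]] [[262.83563863 175.12151392]]
(-165, 0, 0) [[ 0.50335634 -0.0895115   0.        ]] [[331.610497   226.83314644]] [[299.12717138 183.0964043 ]]
(75, 0, 18) [[0.52905198 0.14910898 0.018     ]] [[244.57526765 218.27196235]] [[283.9617621  241.52259229]]
1.2
```

View pics/ov_top.png

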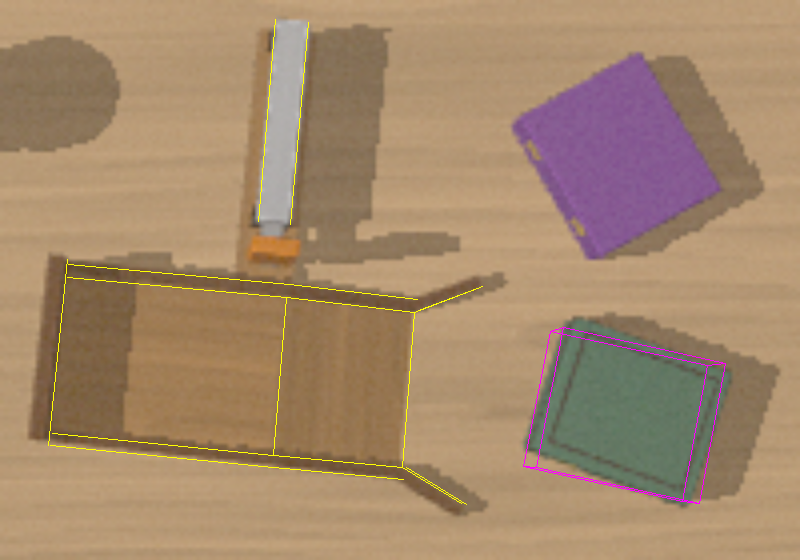

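View pics/ov_side.png

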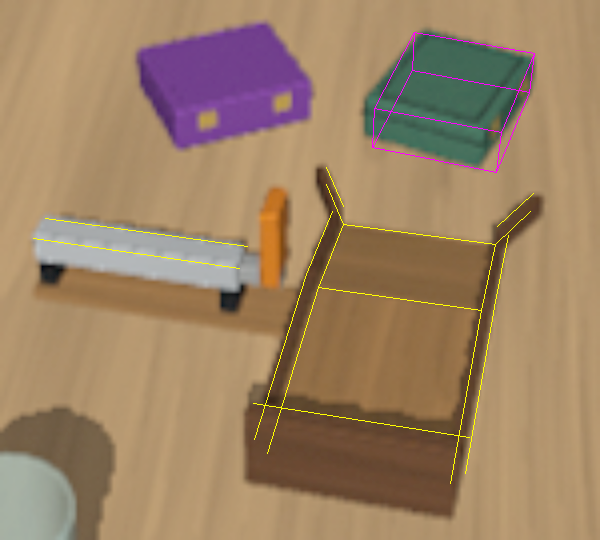

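```bash
cat > fit1.py <<'E'
from h import *
st=np.array([0.52102209,0.07454008,1.46352554])
T=[((731,372),(-55,-47.5,36)),((688,505),(-55,47.5,36)),((526,450),(55,47.5,0)),((573,318),(55,-47.5,0))]
S=[((430,30),(-55,-47.5,36)),((533,62),(-55,47.5,36)),((368,97),(55,-47.5,36)),((487,130),(55,47.5,36)),((366,137),(55,-47.5,0)),((480,165),(55,47.5,0))]
def res(v,cs=('top','side')):
    r=[]
    for c,L,o in(('top',T,(230,130)),('side',S,(195,125))):
        if c not in cs: continue
        px=np.array([l[0] for l in L])/4.-.375+o
        r.append(proj(c,place(v,np.array([l[1] for l in L])/1000))-px)
    return np.concatenate(r).ravel()
for cs in(('top','side'),('top',),('side',)):
    r=least_squares(res,[.49,-.23,1.3],loss='soft_l1',args=(cs,)); v=r.x; print(cs,v,np.degrees(v[2])); print(np.round(r.fun.reshape(-1,2),1).tolist())
    c,s=np.cos(st[2]),np.sin(st[2]); d=v[:2]-st[:2]; print(' in stand',c*d[0]+s*d[1],-s*d[0]+c*d[1],np.degrees(v[2]-st[2]))
E
python3 fit1.py
```

```text
('top', 'side') [ 0.48535886 -0.23490355  1.20216059] 68.87872822192665
[[1.6, 0.4], [1.1, 0.8], [-0.9, -0.1], [-1.4, 0.4], [-1.5, -0.8], [1.4, -1.4], [-0.8, 0.1], [-0.5, 0.4], [-0.7, -0.0], [0.2, 1.6]]
 in stand -0.3114832399275646 0.0023275968449889134 -14.975108429678095
('top',) [ 0.48647483 -0.23459683  1.19909142] 68.70287758806825
[[1.5, 0.0], [0.9, 0.5], [-1.1, -0.6], [-1.5, 0.0]]
 in stand -0.31105879612398807 0.0012508851152805422 -15.150959063536503
('side',) [ 0.48360737 -0.2349076   1.18845431] 68.09341627126513
[[-0.6, -0.9], [2.1, -1.2], [-0.3, -0.0], [-0.3, 0.4], [-0.2, -0.1], [0.4, 1.7]]
 in stand -0.31167479272304055 0.004068592162164965 -15.760420380339616
```

```bash
cat >> h.py <<'E'
ST=np.array([0.52102209,0.07454008,1.46352554])
def s2w(x,y,z): return place(ST,np.array([[x,y,z]]))[0]
def w2s(p):
    c,s=np.cos(ST[2]),np.sin(ST[2]); d=np.array(p[:2])-ST[:2]; return np.array([c*d[0]+s*d[1],-s*d[0]+c*d[1]])
def here():
    s=manip.get_state(); p=s['tool_pos']; R=s['ee_rot']
    print('t%.2f stand mm'%s['t'],np.round(w2s(p)*1e3,1),'z',round(p[2]*1e3,1),'yaw rel',round(np.degrees(np.arctan2(R[1,0],R[0,0])-ST[2]),2),'tilt',np.round(R[2,:2],4),'w',round(s['grip_width']*1e3,1),'F',np.round(s['ft_force'],1)); return s
def plan(target,yaw,n=8):
    s=manip.get_state(); p=s['tool_pos'].copy(); R=s['ee_rot'].copy()
    x=np.array([np.cos(yaw),np.sin(yaw),0]);z=np.array([0,0,-1.]);Rt=np.c_[x,np.cross(z,x),z]
    rv=cv2.Rodrigues(R.T@Rt)[0].ravel()/n; d=(target-p)/n
    for i in range(n):
        print(np.round(np.r_[1e3*(R.T@d),rv],3).tolist()); R=R@cv2.Rodrigues(rv)[0]
E
python3 - <<'E'
from h import *
here(); t=s2w(-.415,.002,.15); print(t); plan(t,ST[2])
E
```

```text
t1.20 stand mm [-657.4  174.8] z 256.3 yaw rel -57.57 tilt [0. 0.] w 85.0 F [0.  0.6 0.1]
[ 0.47460154 -0.33786037  0.15      ]
[34.485, -13.986, 13.287, 0.0, -0.0, -0.126]
[35.965, -9.556, 13.287, 0.0, -0.0, -0.126]
[36.879, -4.976, 13.287, 0.0, -0.0, -0.126]
[37.212, -0.317, 13.287, 0.0, -0.0, -0.126]
[36.959, 4.347, 13.286, 0.0, -0.0, -0.126]
[36.123, 8.942, 13.286, 0.0, -0.0, -0.126]
[34.719, 13.396, 13.286, 0.0, -0.0, -0.126]
[32.767, 17.64, 13.286, 0.0, -0.0, -0.126]
```

```bash
python3 -m inch '[[0.55,34.5,-14,13.3,0,0,-0.126],[0.55,36,-9.5,13.3,0,0,-0.126],[0.55,37,-5,13.3,0,0,-0.126],[0.55,37,-0.3,13.3,0,0,-0.126],[0.55,37,4.3,13.3,0,0,-0.126],[0.55,36,9,13.3,0,0,-0.126],[0.55,34.7,13.4,13.3,0,0,-0.126],[0.55,32.8,17.6,13.3,0,0,-0.126]]'
python3 - <<'E'
from h import *
here()
im=manip.read_camera('wrist'); cv2.imwrite('pics/w1.png',im[:,:,::-1])
im=manip.read_camera('side'); cv2.imwrite('pics/s1.png',im[:,:,::-1])
here(); plan(s2w(-.415,.002,.040),ST[2])
E
```

```text
t: 2.2
tool_pos: [0.475, -0.3369, 0.1497]
ee_rot: [[0.1, 0.995, 0.0], [0.995, -0.1, -0.0], [-0.0, 0.0, -1.0]]
ft_force: [-0.7, 0.6, -0.1]
grip_width: 0.0468
t2.20 stand mm [-414.     1.7] z 149.7 yaw rel 0.42 tilt [-0.0003  0.0004] w 46.8 F [-0.7  0.6 -0.1]
t2.30 stand mm [-411.4    1.7] z 148.1 yaw rel 0.51 tilt [ 0.0029 -0.0018] w 46.6 F [-0.7 -0.4 -0.5]
[-0.494, -0.015, 13.511, -0.0, -0.0, 0.001]
[-0.489, -0.018, 13.511, -0.0, -0.0, 0.001]
[-0.484, -0.021, 13.512, -0.0, -0.0, 0.001]
[-0.479, -0.023, 13.512, -0.0, -0.0, 0.001]
[-0.474, -0.026, 13.512, -0.0, -0.0, 0.001]
[-0.47, -0.028, 13.512, -0.0, -0.0, 0.001]
[-0.465, -0.031, 13.512, -0.0, -0.0, 0.001]
[-0.46, -0.034, 13.512, -0.0, -0.0, 0.001]
```

View pics/w1.png

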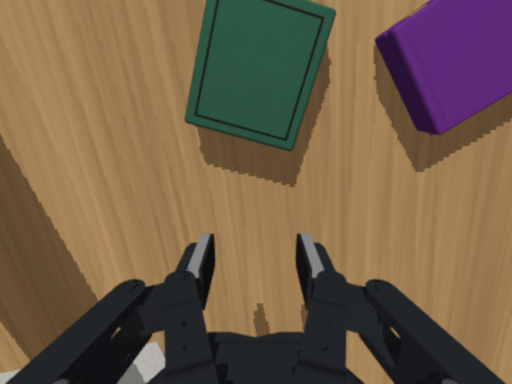

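The wrist picture shows the green case ahead of the open fingers, with its rear top corners at (187,122) and (293,150). The purple box is clear to the right. I'll check the pose from these corners.

```bash
cat >> h.py <<'E'
def wpx(px,z,p=None,R=None):
    P=CP('wrist'); f=192/np.tan(np.radians(P['fovy']/2)); M=np.array(P['mount'])
    if p is None: s=manip.get_state(); p=s['tool_pos'];R=s['ee_rot']
    out=[]
    for u,v in px:
        d=R@(M[:3,:3]@np.array([(u-P['cx'])/f,(v-P['cy'])/f,1])); o=p+R@M[:3,3]
        X=o+d*(z-o[2])/d[2]; out.append(np.r_[w2s(X),X[2]])
    return np.array(out)
E
python3 - <<'E'
from h import *
c=np.cos(ST[2]);s=np.sin(ST[2]);a=.5/57.3+ST[2]
p=np.array(s2w(-.413,.0017,.149)); R=np.array([[np.cos(a),np.sin(a),0],[np.sin(a),-np.cos(a),0],[0,0,-1.]])
r=wpx([(187,122),(293,150),(334,10)],.036,p,R)*1e3; print(r.round(1)); d=r[0]-r[1]; print(np.linalg.norm(d[:2]),np.degrees(np.arctan2(-d[0],d[1])))
th=np.arctan2(-d[0],d[1]); m=(r[0]+r[1])/2; print('origin',m[:2]+55*np.array([np.cos(th),np.sin(th)]))
E
```

```text
[[-350.7   58.7   36. ]
 [-372.8  -28.9   36. ]
 [-270.9  -53.    36. ]]
90.34178905689446 -14.160287452589635
origin [-308.45732972    1.4260401 ]
```

```bash
python3 -m inch '[[0.6,-0.5,0,14,0,0,0.008],[0.6,-0.5,0,14,0,0,0],[0.6,-0.5,0,14,0,0,0],[0.6,-0.5,0,14,0,0,0],[0.6,-0.5,0,14,0,0,0],[0.6,-0.5,0,14,0,0,0],[0.6,-0.5,0,14,0,0,0],[0.6,0,0,10,0,0,0]]'
python3 - <<'E'
from h import *
here(); im=manip.read_camera('side'); cv2.imwrite('pics/s2.png',cv2.resize(im[90:240,220:420,::-1],None,fx=4,fy=4)); here()
E
```

```text
t: 3.3
tool_pos: [0.4736, -0.341, 0.0408]
ee_rot: [[0.112, 0.994, -0.001], [0.994, -0.112, 0.001], [0.001, -0.001, -1.0]]
ft_force: [0.2, -0.3, 0.3]
grip_width: 0.0516
t3.30 stand mm [-418.2    2.6] z 40.8 yaw rel -0.27 tilt [ 0.0005 -0.0006] w 51.6 F [ 0.2 -0.3  0.3]
t3.35 stand mm [-417.7    3.3] z 39.6 yaw rel -0.27 tilt [ 0.0015 -0.002 ] w 51.0 F [-1.4  0.4 -0.9]
```

View pics/s2.png

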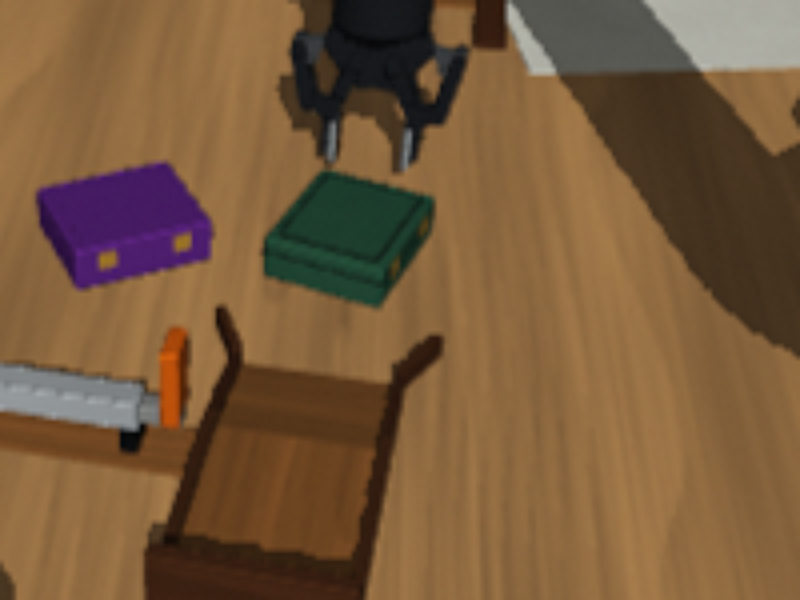

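```bash
python3 - <<'E'
from h import *
for y in(30,-30):
  for z in(5,15,25,35): print(y,z,((proj('side',s2w(-.418+.011,y/1e3,z/1e3))-[220,90])*4).round(0))
E
python3 -m inch '[[0.6,10,0,0,0,0,0],[0.6,10,0,0,0,0,0],[0.6,9,0,0,0,0,0],[0.6,9,0,0,0,0,0],[0.6,8,0,0,0,0,0],[0.6,8,0,0,0,0,0],[0.6,8,0,0,0,0,0],[0.6,8,0,0,0,0,0]]'
python3 - <<'E'
from h import *
here(); im=manip.read_camera('top'); cv2.imwrite('pics/t3.png',cv2.resize(im[140:290,240:440,::-1],None,fx=4,fy=4));im=manip.read_camera('wrist'); cv2.imwrite('pics/w3.png',im[:,:,::-1]); here()
E
```

```text
30 5 [[399. 187.]]
30 15 [[400. 176.]]
30 25 [[401. 165.]]
30 35 [[402. 155.]]
-30 5 [[325. 179.]]
-30 15 [[326. 168.]]
-30 25 [[327. 157.]]
-30 35 [[327. 147.]]
t: 4.35
tool_pos: [0.4821, -0.2716, 0.0423]
ee_rot: [[0.112, 0.994, 0.001], [0.994, -0.112, -0.001], [-0.001, 0.001, -1.0]]
ft_force: [1.3, -2.2, 1.4]
grip_width: 0.0512
t4.35 stand mm [-348.3    1.6] z 42.3 yaw rel -0.28 tilt [-0.0007  0.0011] w 51.2 F [ 1.3 -2.2  1.4]
t4.45 stand mm [-347.3    2.3] z 41.7 yaw rel -0.23 tilt [ 0.0009 -0.0008] w 51.2 F [0.2 0.6 0. ]
```

View pics/w3.png

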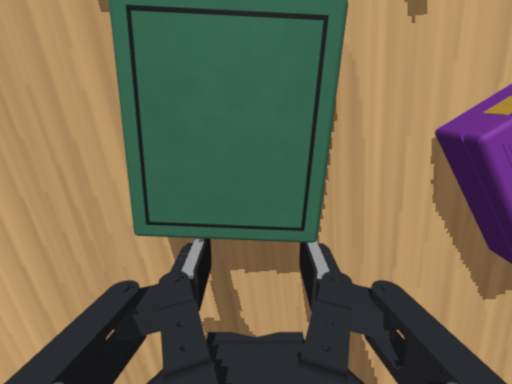

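View pics/t3.png

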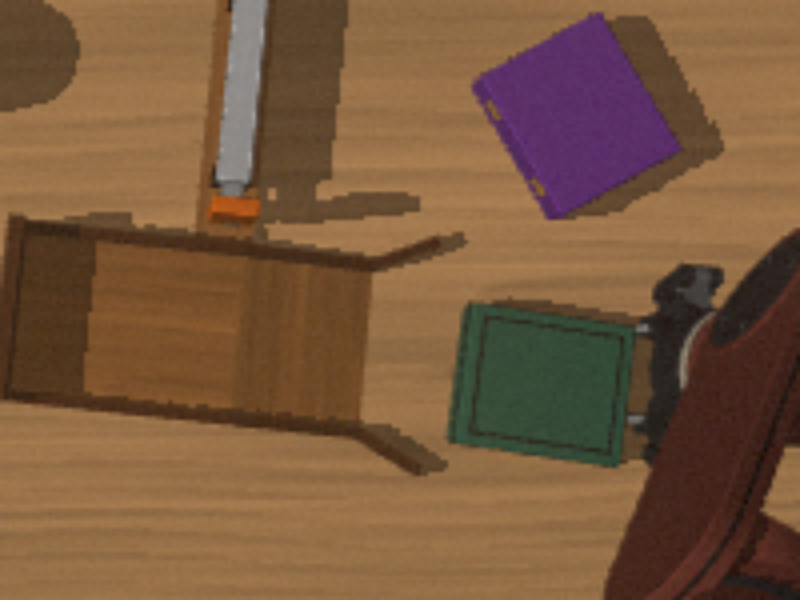

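Nearly flush now, with the rear corners at (135,235) and (317,241). Working out the lateral offset.

```bash
python3 - <<'E'
from h import *
r=wpx([(135,235),(317,241),(347,5),(112,5)],.036)*1e3; print(r.round(1))
# top check
T=[((467,302),(55,-47.5,36)),((636,325),(-55,-47.5,36)),((618,467),(-55,47.5,36)),((450,440),(55,47.5,0))]
def res(v): return (proj('top',place(v,np.array([l[1] for l in T])/1000))-(np.array([l[0] for l in T])/4.-.375+[240,140])).ravel()
r=least_squares(res,[.49,-.23,1.46],loss='soft_l1'); print(w2s(r.x)*1e3,np.degrees(r.x[2]-ST[2]),r.fun.round(1))
E
```

```text
[[-330.    63.    36. ]
 [-333.6  -27.7   36. ]
 [-232.   -32.1   36. ]
 [-231.7   57.7   36. ]]
[-278.02838688   13.42882411] -2.5202259878032716 [ 0.9 -0.1 -0.3 -0.2  0.5 -0.1 -1.7  0.5]
```

The case straightened but drifted to about y = +15 mm in the stand's frame. I'll push it sideways from its +y side with both fingers, which sets the lateral position and squares it.

```bash
python3 - <<'E'
from h import *
s=here(); p=s['tool_pos'].copy();R=s['ee_rot'].copy()
wps=[((-375,2,55),0),((-390,20,85),0.18)]+[((-390+i*12,20+i*16,85),.18*(i+1)) for i in range(1,7)]
R0=R.copy()
for w,a in wps:
    t=s2w(*np.array(w)/1e3); yaw=ST[2]-a; x=np.array([np.cos(yaw),np.sin(yaw),0]);z=np.array([0,0,-1.]);Rt=np.c_[x,np.cross(z,x),z]
    print(w,np.round(np.r_[1e3*R.T@(t-p),cv2.Rodrigues(R.T@Rt)[0].ravel()],3).tolist()); p=t;R=Rt
E
```

```text
t4.45 stand mm [-347.3    2.3] z 41.7 yaw rel -0.23 tilt [ 0.0009 -0.0008] w 51.2 F [0.2 0.6 0. ]
(-375, 2, 55) [-27.689, 0.443, -13.281, -0.001, -0.001, -0.004]
(-390, 20, 85) [-15.0, -18.0, -30.0, 0.0, 0.0, 0.18]
(-378, 36, 85) [8.942, -17.89, 0.0, 0.0, 0.0, 0.18]
(-366, 52, 85) [5.594, -19.202, 0.0, 0.0, 0.0, 0.18]
(-354, 68, 85) [2.066, -19.893, 0.0, 0.0, 0.0, 0.18]
(-342, 84, 85) [-1.528, -19.942, 0.0, 0.0, 0.0, 0.18]
(-330, 100, 85) [-5.074, -19.346, 0.0, 0.0, 0.0, 0.18]
(-318, 116, 85) [-8.455, -18.125, 0.0, 0.0, 0.0, 0.18]
```

```bash
python3 -m inch '[[0.6,-28,0,-13,0,0,0],[0.6,-15,-18,-30,0,0,0.18],[0.6,9,-18,0,0,0,0.18],[0.6,5.6,-19,0,0,0,0.18],[0.6,2,-20,0,0,0,0.18],[0.6,-1.5,-20,0,0,0,0.18],[0.6,-5,-19.4,0,0,0,0.18],[0.6,-8.5,-18,0,0,0,0.18]]'
python3 - <<'E'
from h import *
here(); plan(s2w(-.285,.118,.042),ST[2]-np.pi/2)
E
```

```text
t: 5.45
tool_pos: [0.3703, -0.2286, 0.0842]
ee_rot: [[0.981, 0.192, -0.002], [0.192, -0.981, 0.002], [-0.001, -0.002, -1.0]]
ft_force: [-0.2, -0.1, 0.5]
grip_width: 0.0513
t5.45 stand mm [-317.6  117.4] z 84.2 yaw rel -72.8 tilt [-0.0014 -0.0024] w 51.3 F [-0.2 -0.1  0.5]
[1.136, -3.901, 5.278, -0.0, 0.0, 0.038]
[0.987, -3.942, 5.277, -0.0, 0.0, 0.038]
[0.838, -3.978, 5.276, -0.0, 0.0, 0.038]
[0.687, -4.008, 5.275, -0.0, 0.0, 0.038]
[0.534, -4.032, 5.274, -0.0, 0.0, 0.038]
[0.382, -4.051, 5.273, -0.0, 0.0, 0.038]
[0.228, -4.064, 5.272, -0.0, 0.0, 0.038]
[0.074, -4.071, 5.271, -0.0, 0.0, 0.038]
```

```bash
python3 -m inch '[[0.6,2.1,-7.8,10.5,0,0,0.076],[0.6,1.5,-8,10.5,0,0,0.076],[0.6,0.9,-8.1,10.5,0,0,0.076],[0.6,0.3,-8.1,10.5,0,0,0.076],[0.6,0,0,0,0,0,0],[0.6,10,0,0,0,0,0],[0.6,10,0,0,0,0,0],[0.6,10,0,0,0,0,0]]'
python3 - <<'E'
from h import *
here(); im=manip.read_camera('wrist'); cv2.imwrite('pics/w4.png',im[:,:,::-1]); here()
E
```

```text
t: 6.45
tool_pos: [0.4048, -0.2014, 0.0434]
ee_rot: [[0.995, -0.105, 0.001], [-0.105, -0.995, -0.001], [0.001, 0.001, -1.0]]
ft_force: [-0.6, 0.5, 0.2]
grip_width: 0.0512
t6.45 stand mm [-286.8   86. ] z 43.4 yaw rel -89.86 tilt [0.0009 0.0005] w 51.2 F [-0.6  0.5  0.2]
t6.50 stand mm [-287.   85.] z 43.6 yaw rel -89.88 tilt [0.0023 0.001 ] w 51.4 F [-1.1 -0.9  1.3]
```

View pics/w4.png

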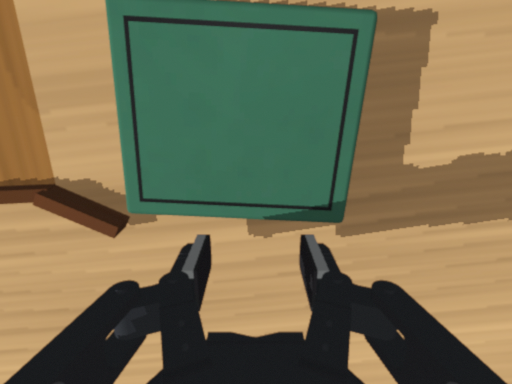

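```bash
python3 - <<'E'
from h import *
here(); print((wpx([(129,213),(343,221),(376,12),(207,236),(302,236)],.036)*1e3).round(1)); print((wpx([(52,187),(125,226)],.016)*1e3).round(1))
E
```

```text
t6.50 stand mm [-287.   85.] z 43.6 yaw rel -89.88 tilt [0.0023 0.001 ] w 51.4 F [-1.1 -0.9  1.3]
[[-225.8   57.5   36. ]
 [-331.2   61.5   36. ]
 [-334.6  -28.3   36. ]
 [-263.3   70.    36. ]
 [-311.3   69.9   36. ]]
[[-175.7   50.7   16. ]
 [-212.3   74.3   16. ]]
```

```bash
python3 -m inch '[[0.6,5,0,0,0,0,0],[0.6,5,0,0,0,0,0],[0.6,4,0,0,0,0,0],[0.6,4,0,0,0,0,0],[0.6,3,0,0,0,0,0],[0.6,3,0,0,0,0,0],[0.6,0,0,0,0,0,0],[0.6,0,0,0,0,0,0]]'
python3 - <<'E'
from h import *
here(); im=manip.read_camera('wrist'); cv2.imwrite('pics/w5.png',im[:,:,::-1]); here();im=manip.read_camera('top'); cv2.imwrite('pics/t5.png',cv2.resize(im[140:290,240:440,::-1],None,fx=4,fy=4))
E
```

```text
t: 7.5
tool_pos: [0.4276, -0.2032, 0.0429]
ee_rot: [[0.994, -0.105, 0.001], [-0.105, -0.994, -0.0], [0.001, -0.0, -1.0]]
ft_force: [-0.2, 0.4, -0.9]
grip_width: 0.0511
t7.50 stand mm [-286.2   63.1] z 42.9 yaw rel -89.88 tilt [ 0.0006 -0.    ] w 51.1 F [-0.2  0.4 -0.9]
t7.55 stand mm [-286.2   63.1] z 42.9 yaw rel -89.88 tilt [0.0007 0.    ] w 51.5 F [ 0.3  0.1 -0.1]
```

View pics/w5.png

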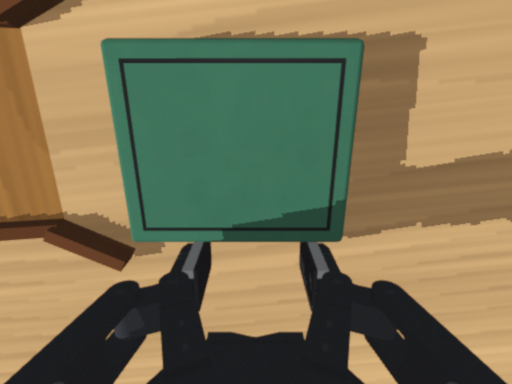

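View pics/t5.png

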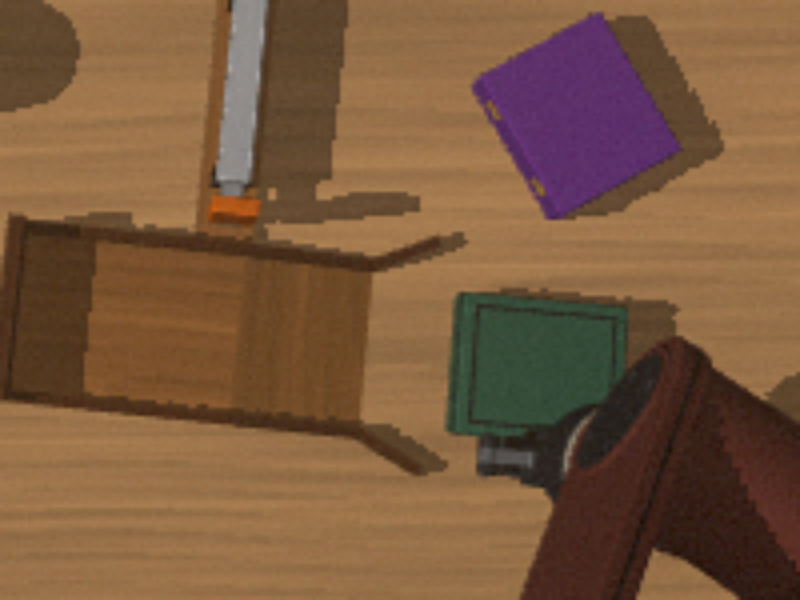

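```bash
python3 - <<'E'
from h import *
here(); print((wpx([(133,240),(343,240),(363,41),(103,41)],.036)*1e3).round(1)); print('wing tip',(wpx([(123,268),(134,252)],.016)*1e3).round(1),'foot corners',(wpx([(62,213),(22,27)],0.0)*1e3).round(1))
T=[((458,294),(55,-47.5,36)),((627,308),(-55,-47.5,36)),((449,432),(55,47.5,0))]
def res(v): return (proj('top',place(v,np.array([l[1] for l in T])/1000))-(np.array([l[0] for l in T])/4.-.375+[240,140])).ravel()
r=least_squares(res,[.49,-.23,1.46],loss='soft_l1'); print(w2s(r.x)*1e3,np.degrees(r.x[2]-ST[2]),r.fun.round(1))
E
```

```text
t7.60 stand mm [-286.3   63.1] z 43.0 yaw rel -89.88 tilt [0.0007 0.0001] w 51.4 F [-0.1  0.2 -0.2]
[[-225.2   50.2   36. ]
 [-331.3   49.9   36. ]
 [-329.8  -39.8   36. ]
 [-225.7  -39.4   36. ]]
wing tip [[-206.5   80.5   16. ]
 [-214.8   69.3   16. ]] foot corners [[-165.2   51.2    0. ]
 [-167.8  -51.9    0. ]]
[-275.3343851     5.04603317] 1.4888494260888345 [ 1.  -0.1  0.  -0.7 -1.1  0.9]
```

Both the wrist and top views put the case at y ≈ +5 mm, squared, with the ramp's middle near 0. I'll push 5 mm more.

```bash
python3 -m inch '[[0.6,2,0,0,0,0,0],[0.6,2,0,0,0,0,0],[0.6,1.5,0,0,0,0,0],[0.6,0,0,0,0,0,0],[0.6,-20,0,0,0,0,0],[0.6,-20,0,-10,0,0,0],[0.6,-15,0,-20,0,0,-0.18],[0.6,0,0,-15,0,0,-0.18]]'
python3 - <<'E'
from h import *
s=here(); im=manip.read_camera('top'); cv2.imwrite('pics/t6.png',cv2.resize(im[140:290,240:440,::-1],None,fx=4,fy=4))
p=s['tool_pos'].copy();R=s['ee_rot'].copy()
y0=w2s(p);print(y0)
N=7
for i in range(1,9):
    a=max(0,1.57-.36-1.21*i/N); k=min(1,i/N)
    w=np.array([-285-120*k,108-108*k,88 if i<8 else 60]); 
    t=s2w(*w/1e3); yaw=ST[2]-a; x=np.array([np.cos(yaw),np.sin(yaw),0]);z=np.array([0,0,-1.]);Rt=np.c_[x,np.cross(z,x),z]
    print(w.round(),np.round(np.r_[1e3*R.T@(t-p),cv2.Rodrigues(R.T@Rt)[0].ravel()],3).tolist()); p=t;R=Rt
E
```

```text
t: 8.6
tool_pos: [0.378, -0.1982, 0.0885]
ee_rot: [[0.966, 0.257, 0.001], [0.257, -0.966, -0.001], [0.001, 0.001, -1.0]]
ft_force: [-0.2, -0.0, -0.0]
grip_width: 0.0512
t8.60 stand mm [-286.5  113. ] z 88.5 yaw rel -68.96 tilt [0.0011 0.0009] w 51.2 F [-0.2 -0.  -0. ]
[-0.28645479  0.1130094 ]
[-302.   93.   88.] [13.442, 21.98, 0.545, 0.001, -0.001, -0.166]
[-319.   77.   88.] [4.563, 22.607, 0.0, 0.0, 0.0, -0.173]
[-336.   62.   88.] [0.607, 23.055, 0.0, 0.0, 0.0, -0.173]
[-354.   46.   88.] [-3.368, 22.816, 0.0, 0.0, 0.0, -0.173]
[-371.   31.   88.] [-7.242, 21.897, 0.0, 0.0, 0.0, -0.173]
[-388.   15.   88.] [-10.9, 20.325, 0.0, 0.0, 0.0, -0.173]
[-405    0   88] [-14.234, 18.147, 0.0, 0.0, 0.0, -0.173]
[-405    0   60] [0.0, 0.0, 28.0, 0.0, 0.0, 0.0]
```

View pics/t6.png

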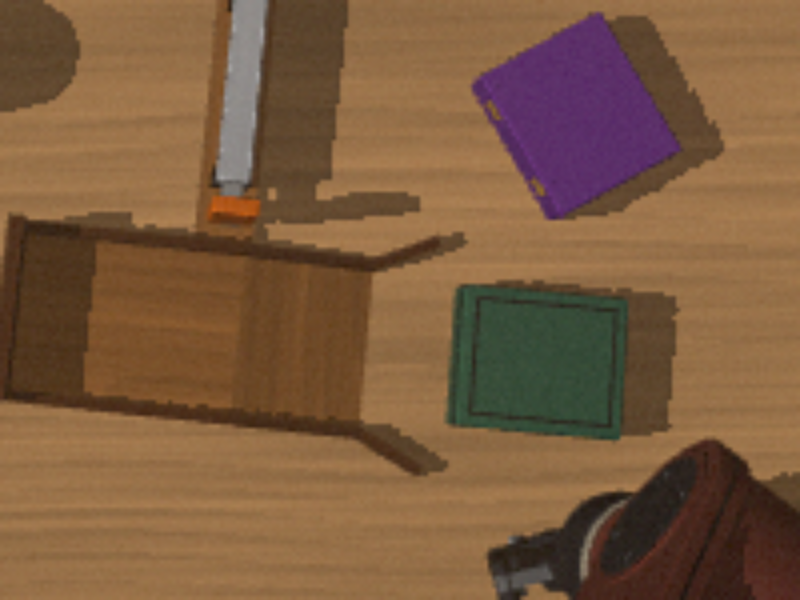

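```bash
python3 -m inch '[[0.6,13.4,22,0,0,0,-0.168],[0.6,4.5,22.6,0,0,0,-0.173],[0.6,0.6,23,0,0,0,-0.173],[0.6,-3.4,22.8,0,0,0,-0.173],[0.6,-7.2,22,0,0,0,-0.173],[0.6,-11,20.3,0,0,0,-0.173],[0.6,-14.2,18,0,0,0,-0.173],[0.6,0,0,30,0,0,0]]'
python3 - <<'E'
from h import *
here()
im=manip.read_camera('wrist'); cv2.imwrite('pics/w7.png',im[:,:,::-1]); here()
E
```

```text
t: 9.65
tool_pos: [0.4806, -0.332, 0.0602]
ee_rot: [[0.112, 0.994, 0.007], [0.994, -0.111, -0.006], [-0.005, 0.007, -1.0]]
ft_force: [-0.1, 0.1, -0.5]
grip_width: 0.0511
t9.65 stand mm [-408.5   -3.4] z 60.2 yaw rel -0.26 tilt [-0.005   0.0074] w 51.1 F [-0.1  0.1 -0.5]
t9.70 stand mm [-405.3    0.8] z 54.1 yaw rel -0.34 tilt [ 0.0011 -0.0009] w 51.4 F [-2.7  2.8 -3. ]
```

View pics/w7.png

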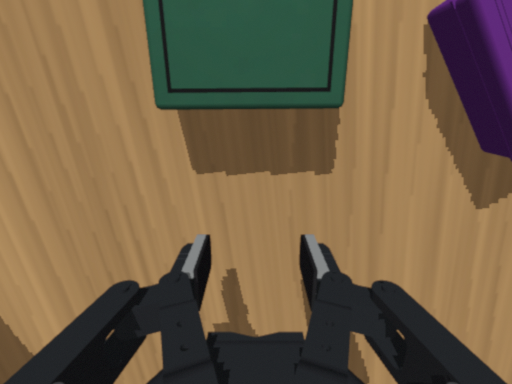

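```bash
python3 -m inch '[[0.6,10,-1,12,0,0,-0.005],[0.6,20,0,0,0,0,0],[0.6,15,0,0,0,0,0],[0.6,10,0,0,0,0,0],[0.6,10,0.5,0,0,0,0],[0.6,10,0.7,0,0,0,0],[0.6,10,0.7,0,0,0,0],[0.6,10,0.7,0,0,0,0]]'
python3 - <<'E'
from h import *
here()
im=manip.read_camera('wrist'); cv2.imwrite('pics/w8.png',im[:,:,::-1]); here();
E
```

```text
t: 10.7
tool_pos: [0.4893, -0.2343, 0.0465]
ee_rot: [[0.105, 0.994, 0.001], [0.994, -0.105, -0.001], [-0.001, 0.001, -1.0]]
ft_force: [-0.8, -3.1, 3.0]
grip_width: 0.0511
t10.70 stand mm [-310.5   -1.5] z 46.5 yaw rel 0.11 tilt [-0.0011  0.0012] w 51.1 F [-0.8 -3.1  3. ]
t10.75 stand mm [-309.    -1.2] z 46.1 yaw rel 0.13 tilt [0.0005 0.0005] w 51.2 F [ 1.3 -2.1  1.3]
```

View pics/w8.png

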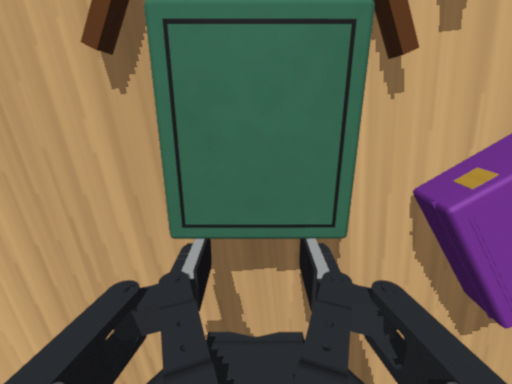

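```bash
python3 - <<'E'
from h import *
here(); print((wpx([(170,237),(349,237),(374,5),(147,5)],.036)*1e3).round(1)); print('wing tips inner/outer top',(wpx([(113,54),(82,42),(386,57),(419,47)],.016)*1e3).round(1))
E
```

```text
t10.75 stand mm [-309.    -1.2] z 46.1 yaw rel 0.13 tilt [0.0005 0.0005] w 51.2 F [ 1.3 -2.1  1.3]
[[-295.4   43.7   36. ]
 [-295.2  -48.7   36. ]
 [-192.2  -46.9   36. ]
 [-192.5   42.9   36. ]]
wing tips inner/outer top [[-207.5   68.6   16. ]
 [-202.3   82.5   16. ]
 [-208.3  -63.3   16. ]
 [-203.9  -78.4   16. ]]
```

```bash
python3 -m inch '[[0.6,8,-0.8,2,0,0,0],[0.6,8,-0.8,1,0,0,0],[0.6,8,-0.8,0,0,0,0],[0.6,8,-0.4,0,0,0,0],[0.6,10,0,0,0,0,0],[0.6,10,0,0,0,0,0],[0.6,10,0,0,0,0,0],[0.6,10,0,0,0,0,0]]'
python3 - <<'E'
from h import *
here()
im=manip.read_camera('wrist'); cv2.imwrite('pics/w9.png',im[:,:,::-1]); here();
E
```

```text
t: 11.75
tool_pos: [0.4933, -0.1613, 0.0426]
ee_rot: [[0.105, 0.995, -0.001], [0.995, -0.105, 0.0], [0.0, -0.001, -1.0]]
ft_force: [0.2, -2.9, -0.4]
grip_width: 0.0515
t11.75 stand mm [-237.4    2.3] z 42.6 yaw rel 0.14 tilt [ 0.0004 -0.0006] w 51.5 F [ 0.2 -2.9 -0.4]
t11.80 stand mm [-236.3    2.5] z 42.5 yaw rel 0.15 tilt [ 0.0014 -0.0011] w 51.0 F [ 0.4  1.4 -0.1]
```

View pics/w9.png

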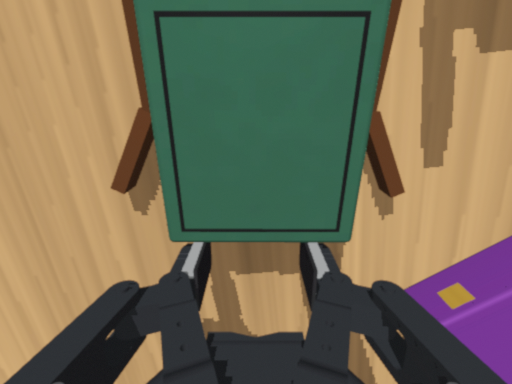

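The case is in the channel and climbing straight, centred between the rails. Continuing.

```bash
python3 -m inch '[[0.6,10,0,0,0,0,0],[0.6,11,0,0,0,0,0],[0.6,11,0,0,0,0,0],[0.6,11,0,0,0,0,0],[0.6,11,0,-1,0,0,0],[0.6,11,0,-2,0,0,0],[0.6,11,0,-2.2,0,0,0],[0.6,11,0,-2.2,0,0,0]]'
python3 - <<'E'
from h import *
here()
im=manip.read_camera('wrist'); cv2.imwrite('pics/w10.png',im[:,:,::-1]); here();
E
```

```text
t: 12.8
tool_pos: [0.503, -0.0753, 0.0508]
ee_rot: [[0.105, 0.995, 0.001], [0.995, -0.105, -0.001], [-0.0, 0.001, -1.0]]
ft_force: [-0.6, -3.1, 1.8]
grip_width: 0.0508
t12.80 stand mm [-150.9    1.9] z 50.8 yaw rel 0.14 tilt [-0.0005  0.0007] w 50.8 F [-0.6 -3.1  1.8]
t12.85 stand mm [-149.7    1.8] z 51.0 yaw rel 0.14 tilt [0.0006 0.0009] w 51.3 F [ 0.8  0.6 -0. ]
```

View pics/w10.png

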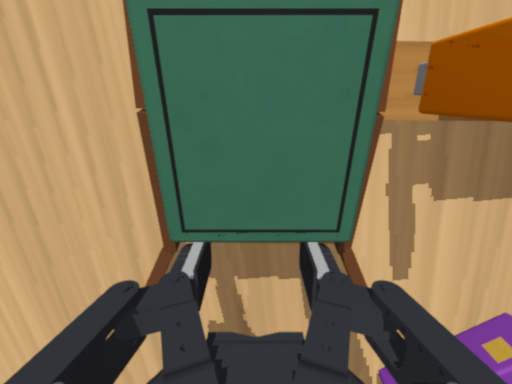

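```bash
python3 -m inch '[[0.6,10,0,-2.2,0,0,0],[0.6,10,0,-2.2,0,0,0],[0.6,10,0,-2.2,0,0,0],[0.6,10,0,-2,0,0,0],[0.6,10,0,-1,0,0,0],[0.6,10,0,0,0,0,0],[0.6,10,0,0,0,0,0],[0.6,8,0,0,0,0,0]]'
python3 - <<'E'
from h import *
here()
im=manip.read_camera('wrist'); cv2.imwrite('pics/w11.png',im[:,:,::-1]); here();
E
```

```text
t: 13.85
tool_pos: [0.5107, 0.0026, 0.0597]
ee_rot: [[0.105, 0.995, -0.0], [0.995, -0.105, 0.0], [0.0, -0.0, -1.0]]
ft_force: [0.0, -1.2, -1.3]
grip_width: 0.0511
t13.85 stand mm [-72.7   2.6] z 59.7 yaw rel 0.14 tilt [ 0.0001 -0.0003] w 51.1 F [ 0.  -1.2 -1.3]
t13.90 stand mm [-71.9   2.6] z 59.8 yaw rel 0.15 tilt [ 0.0008 -0.0002] w 51.3 F [-0.1  1.2 -0.1]
```

View pics/w11.png

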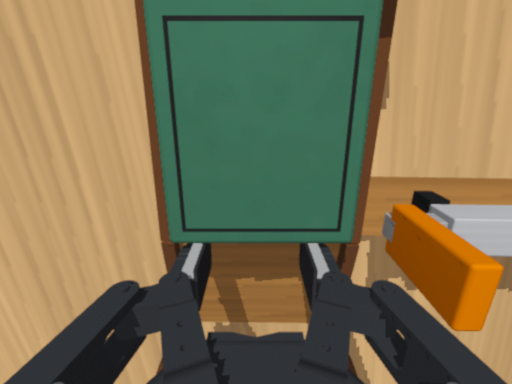

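```bash
python3 -m inch '[[0.6,4,0,0,0,0,0],[0.6,4,0,0,0,0,0],[0.6,4,0,0,0,0,0],[0.6,3,0,0,0,0,0],[0.6,2,0,0,0,0,0],[0.6,2,0,0,0,0,0],[0.6,1,0,0,0,0,0],[0.6,0,0,0,0,0,0]]'
python3 - <<'E'
from h import *
here()
im=manip.read_camera('top'); cv2.imwrite('pics/t12.png',cv2.resize(im[150:270,220:380,::-1],None,fx=5,fy=5)); here();
E
```

```text
t: 14.9
tool_pos: [0.5129, 0.0218, 0.06]
ee_rot: [[0.105, 0.994, 0.0], [0.994, -0.105, 0.0], [0.0, 0.0, -1.0]]
ft_force: [-0.2, 0.3, 0.5]
grip_width: 0.0514
t14.90 stand mm [-53.3   2.4] z 60.0 yaw rel 0.13 tilt [0.0002 0.0001] w 51.4 F [-0.2  0.3  0.5]
t14.95 stand mm [-53.3   2.4] z 60.0 yaw rel 0.13 tilt [0.0003 0.0001] w 51.2 F [-0.4 -0.1 -0.7]
```

View pics/t12.png

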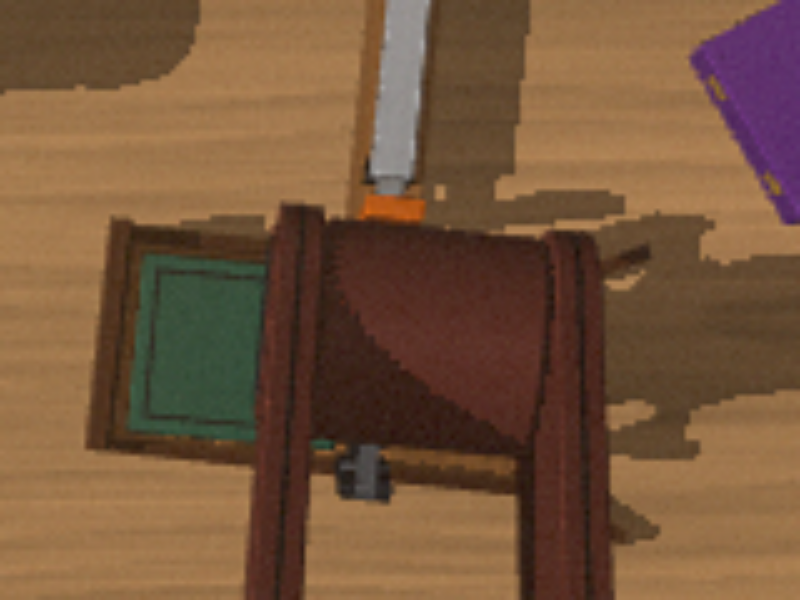

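```bash
python3 -m inch '[[0.6,1,0,0,0,0,0],[0.6,1,0,0,0,0,0],[0.6,0.5,0,0,0,0,0],[0.6,0.5,0,0,0,0,0],[0.6,0.5,0,0,0,0,0],[0.6,0.5,0,0,0,0,0],[0.6,0.5,0,0,0,0,0],[0.6,0,0,0,0,0,0]]'
```

```text
t: 15.95
tool_pos: [0.5135, 0.0262, 0.06]
ee_rot: [[0.105, 0.994, 0.0], [0.994, -0.105, 0.0], [0.0, 0.0, -1.0]]
ft_force: [-0.5, -1.7, 0.3]
grip_width: 0.0511
```

```bash
python3 -m inch '[[0.6,0.5,0,0,0,0,0],[0.6,0.5,0,0,0,0,0],[0.6,0.5,0,0,0,0,0],[0.6,0.5,0,0,0,0,0],[0.6,0.5,0,0,0,0,0],[0.6,0.5,0,0,0,0,0],[0.6,0,0,0,0,0,0],[0.6,0,0,0,0,0,0]]'
```

```text
t: 16.95
tool_pos: [0.5137, 0.0292, 0.0599]
ee_rot: [[0.105, 0.994, 0.0], [0.994, -0.105, 0.0], [0.0, 0.0, -1.0]]
ft_force: [0.6, -2.9, 2.2]
grip_width: 0.0511
```

```bash
python3 -m inch '[[0.6,0.5,0,0,0,0,0],[0.6,0.5,0,0,0,0,0],[0.6,0.5,0,0,0,0,0],[0.6,0.5,0,0,0,0,0],[0.6,0,0,0,0,0,0],[0.6,0,0,0,0,0,0],[0.6,0,0,0,0,0,0],[0.6,0,0,0,0,0,0]]'
python3 - <<'E'
from h import *
here()
im=manip.read_camera('side'); cv2.imwrite('pics/s13.png',cv2.resize(im[140:260,200:360,::-1],None,fx=5,fy=5)); here();
E
```

```text
t: 17.95
tool_pos: [0.5137, 0.0294, 0.06]
ee_rot: [[0.105, 0.994, -0.001], [0.994, -0.105, -0.003], [-0.003, -0.0, -1.0]]
ft_force: [-1.2, -11.2, 4.2]
grip_width: 0.0512
t17.95 stand mm [-45.6   2.4] z 60.0 yaw rel 0.13 tilt [-0.0028 -0.0003] w 51.2 F [ -1.2 -11.2   4.2]
t18.00 stand mm [-45.7   2.5] z 60.0 yaw rel 0.13 tilt [-0.0029 -0.0003] w 51.0 F [ -2.2 -11.3   4.4]
```

View pics/s13.png

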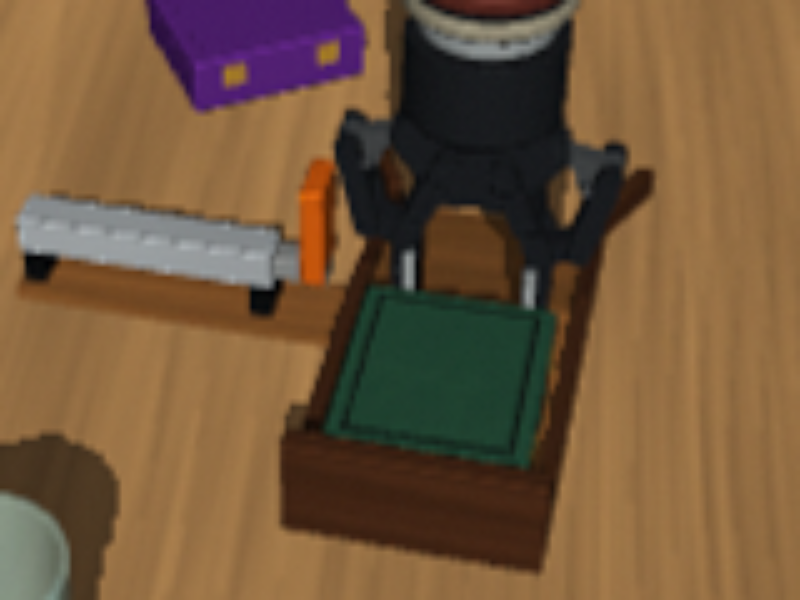

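The case is against the backstop: push force rose to 11 N with no advance, and it lies flat. Now I'll retreat and go above the tab.

```bash
python3 -m inch '[[0.6,-15,0,0,0,0,0],[0.6,-25,0,0,0,0,0],[0.6,-14,0,-35,0,0,0],[0.6,0,10,-45,0,0,0],[0.6,0,20,-15,0,0,0],[0.6,0,25,0,0,0,0],[0.6,0,25,0,0,0,0],[0.6,0,0,0,0,0,0]]'
python3 - <<'E'
from h import *
here()
im=manip.read_camera('wrist'); cv2.imwrite('pics/w14.png',im[:,:,::-1]); print([(d['p'],np.r_[w2s(d['centre']),d['centre'][2]].round(4)) for d in manip.find_in('tab_top','wrist')]);here();im=manip.read_camera('top'); cv2.imwrite('pics/t14.png',cv2.resize(im[150:270,220:380,::-1],None,fx=5,fy=5)); here()
E
```

```text
t: 19.0
tool_pos: [0.5884, -0.031, 0.1544]
ee_rot: [[0.105, 0.994, -0.0], [0.994, -0.105, 0.001], [0.001, -0.0, -1.0]]
ft_force: [-0.5, 0.2, 0.1]
grip_width: 0.0511
t19.00 stand mm [-97.7 -78.3] z 154.4 yaw rel 0.13 tilt [ 0.001  -0.0003] w 51.1 F [-0.5  0.2  0.1]
[(0.78, array([-0.0589, -0.0826,  0.0933]))]
t19.10 stand mm [-97.6 -76.6] z 154.0 yaw rel 0.13 tilt [ 0.0008 -0.0022] w 51.0 F [-0.3 -0.1 -0. ]
t19.15 stand mm [-97.6 -76.4] z 154.1 yaw rel 0.13 tilt [ 0.0006 -0.0021] w 51.1 F [ 0.4 -0.8 -0.6]
```

View pics/w14.png

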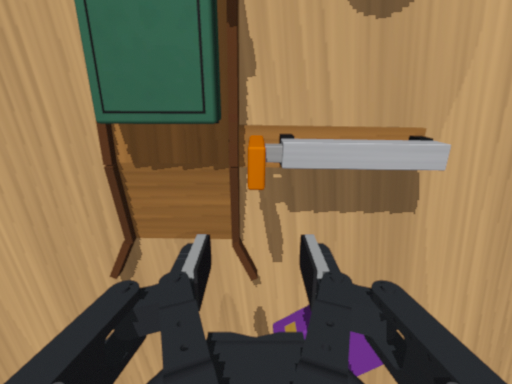

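View pics/t14.png

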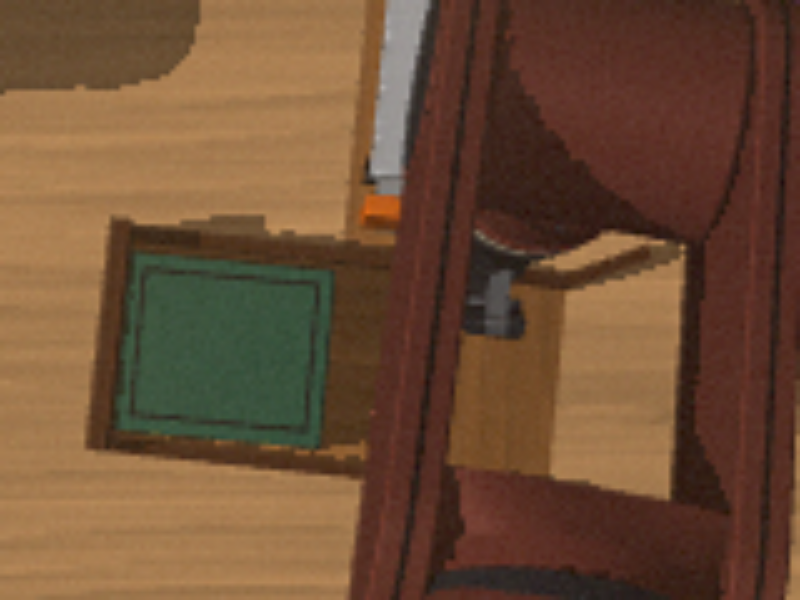

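```bash
python3 - <<'E'
from h import *
s=manip.get_state(); print((wpx([(248,162),(266,162),(249,189),(264,189),(257,175)],.096)*1e3).round(1))
im=cv2.imread('pics/w14.png')
cv2.imwrite('pics/c14.png',cv2.resize(im[115:205,220:320],None,fx=6,fy=6,interpolation=cv2.INTER_NEAREST))
E
```

```text
[[-55.4 -70.6  96. ]
 [-55.3 -82.3  96. ]
 [-73.8 -71.2  96. ]
 [-73.8 -81.2  96. ]
 [-64.1 -76.5  96. ]]
```

View pics/c14.png

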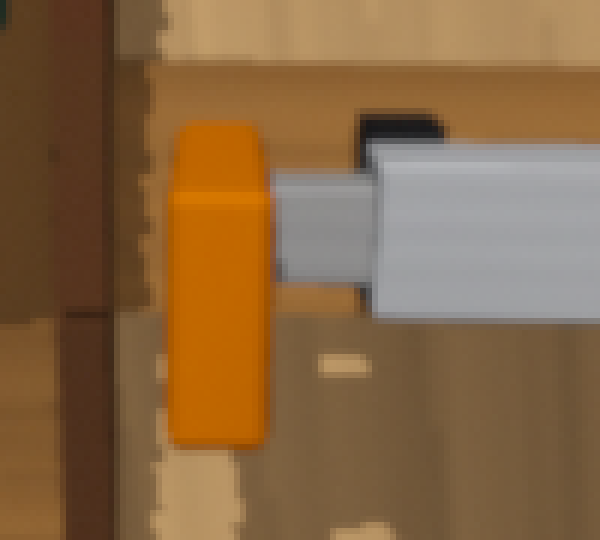

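Tab top measured at about x = −60, y = −80, z ≈ 96 mm (from wrist and top views and the network). I'll go over it, down, and close.

```bash
python3 -m inch '[[0.6,19,2,0,0,0,0],[0.6,18.5,1.5,0,0,0,0],[0.6,0,0,20,0,0,0],[0.6,0,0,20,0,0,0],[0.6,0,0,15,0,0,0],[0.6,0,0,7,0,0,0],[0.6,0,0,0,0,0,0],[0.6,0,0,0,0,0,0]]'
python3 - <<'E'
from h import *
here()
im=manip.read_camera('wrist'); cv2.imwrite('pics/w15.png',im[:,:,::-1]);im=manip.read_camera('side'); cv2.imwrite('pics/s15.png',cv2.resize(im[120:240,180:340,::-1],None,fx=5,fy=5)); here()
E
```

```text
t: 20.15
tool_pos: [0.5957, 0.0057, 0.0936]
ee_rot: [[0.105, 0.994, 0.001], [0.994, -0.105, -0.0], [-0.0, 0.001, -1.0]]
ft_force: [1.1, -0.2, -0.4]
grip_width: 0.0512
t20.15 stand mm [-60.5 -81.7] z 93.6 yaw rel 0.11 tilt [-0.      0.0012] w 51.2 F [ 1.1 -0.2 -0.4]
t20.25 stand mm [-60.3 -81.7] z 93.8 yaw rel 0.12 tilt [-0.0001  0.0016] w 51.4 F [ 0.8  0.1 -0.6]
```

View pics/w15.png

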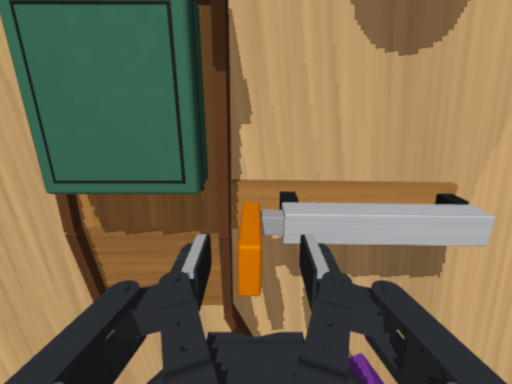

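View pics/s15.png

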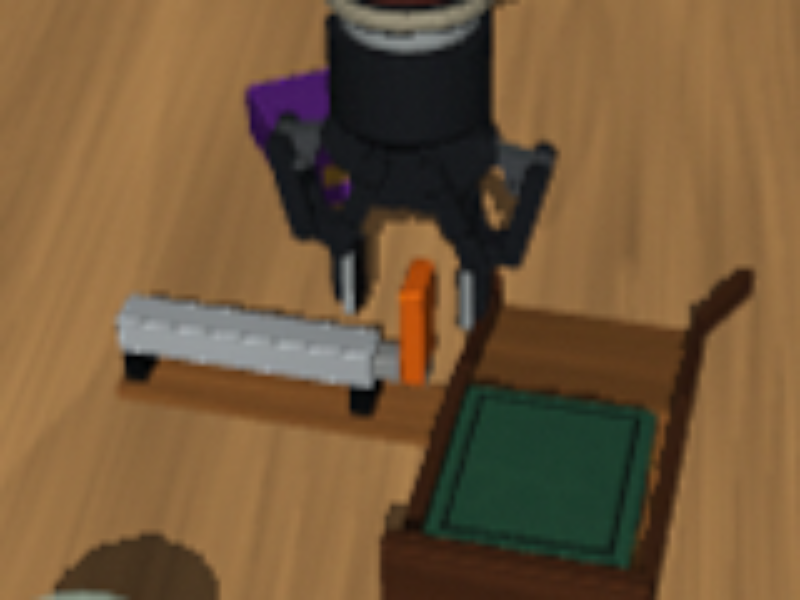

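The tab stands between the open fingers, about 2 mm towards the +y finger. Shift and close.

```bash
python3 -m inch '[[0.6,0,-2,0,0,0,0],[0.3,0,0,0,0,0,0],[0,0,0,0,0,0,0],[0,0,0,0,0,0,0],[0,0,0,0,0,0,0],[0,0,0,0,0,0,0],[0,0,0,0,0,0,0],[0,0,0,0,0,0,0]]'
python3 -c "
from h import *
here()"
```

```text
t: 21.25
tool_pos: [0.5933, 0.0062, 0.0932]
ee_rot: [[0.105, 0.994, 0.0], [0.994, -0.105, 0.0], [0.0, 0.0, -1.0]]
ft_force: [-2.6, 1.6, 4.9]
grip_width: 0.0113
t21.25 stand mm [-60.2 -79.1] z 93.2 yaw rel 0.12 tilt [0.0001 0.0001] w 11.3 F [-2.6  1.6  4.9]
```

```bash
python3 -m inch '[[0,0,-12,0,0,0,0],[0,0,-15,0,0,0,0],[0,0,-15,0,0,0,0],[0,0,-15,0,0,0,0],[0,0,-15,0,0,0,0],[0,0,-15,0,0,0,0],[0,0,-15,0,0,0,0],[0,0,-14,0,0,0,0]]'
python3 -c "
from h import *
here()"
```

```text
t: 22.25
tool_pos: [0.4782, 0.0199, 0.0932]
ee_rot: [[0.105, 0.994, 0.004], [0.994, -0.105, 0.003], [0.003, 0.003, -1.0]]
ft_force: [5.8, 7.6, 0.4]
grip_width: 0.0113
t22.25 stand mm [-58.9  36.7] z 93.2 yaw rel 0.11 tilt [0.0029 0.0032] w 11.3 F [5.8 7.6 0.4]
```

```bash
python3 -m inch '[[0,0.5,-2,0,0,0,0],[0,0.5,-1,0,0,0,0],[0,0,-1,0,0,0,0],[0,0,-1,0,0,0,0],[0,0,-0.5,0,0,0,0],[0,0,-0.5,0,0,0,0],[0,0,0,0,0,0,0],[0,0,0,0,0,0,0]]'
python3 - <<'E'
from h import *
here()
im=manip.read_camera('wrist'); cv2.imwrite('pics/w16.png',im[:,:,::-1]);im=manip.read_camera('side'); cv2.imwrite('pics/s16.png',cv2.resize(im[120:240,180:340,::-1],None,fx=5,fy=5)); here()
E
```

```text
t: 23.25
tool_pos: [0.4724, 0.0206, 0.0932]
ee_rot: [[0.105, 0.994, 0.002], [0.994, -0.105, 0.001], [0.001, 0.001, -1.0]]
ft_force: [3.1, 5.1, 1.8]
grip_width: 0.0112
t23.25 stand mm [-58.8  42.6] z 93.2 yaw rel 0.12 tilt [0.0014 0.0014] w 11.2 F [3.1 5.1 1.8]
t23.35 stand mm [-58.8  42.5] z 93.2 yaw rel 0.12 tilt [0.0013 0.0015] w 11.3 F [2.9 5.  2.3]
```

View pics/w16.png

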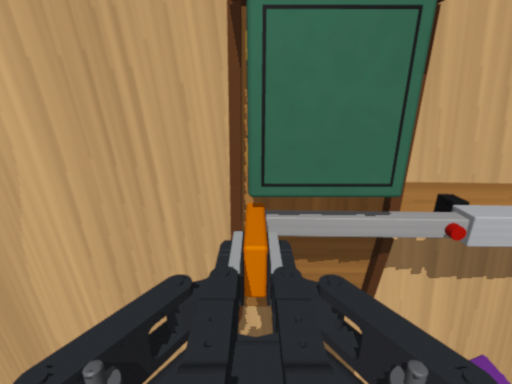

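View pics/s16.png

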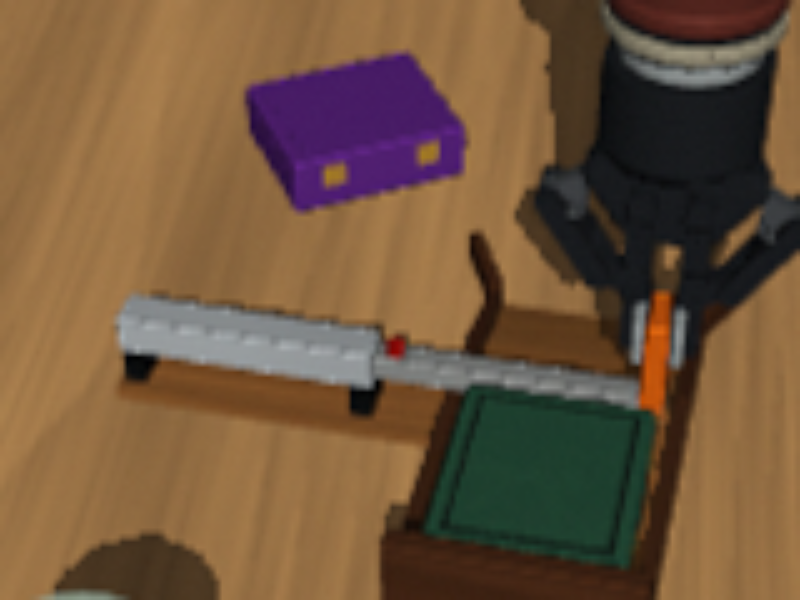

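The button shows red and raised just outside the sleeve (side crop (397,345), wrist (455,231)). A small extra pull, then release and lift.

```bash
python3 -m inch '[[0,0,-0.7,0,0,0,0],[0,0,-0.5,0,0,0,0],[0,0,0,0,0,0,0],[0.5,0,0,0,0,0,0],[0.5,0,0,0,0,0,0],[0.5,0,0,0,0,0,0],[0.5,0,0,0,0,0,0],[0.5,0,0,0,0,0,0]]'
python3 -m inch '[[0.5,0,0,-20,0,0,0],[0.5,0,0,-30,0,0,0],[0.5,0,0,-40,0,0,0],[0.5,-30,0,-30,0,0,0],[0.5,-50,0,0,0,0,0],[0.5,-50,0,0,0,0,0],[0.5,-30,0,0,0,0,0],[0.5,0,0,0,0,0,0]]'
python3 - <<'E'
from h import *
here()
for c in('wrist','side','top'):
    im=manip.read_camera(c); cv2.imwrite(f'pics/{c}_17.png',im[:,:,::-1])
    if c=='side': cv2.imwrite('pics/s17.png',cv2.resize(im[120:240,180:340,::-1],None,fx=5,fy=5))
    if c=='top': cv2.imwrite('pics/t17.png',cv2.resize(im[140:260,220:380,::-1],None,fx=5,fy=5))
here()
E
```

```text
t: 24.35
tool_pos: [0.4707, 0.0201, 0.0928]
ee_rot: [[0.105, 0.994, -0.0], [0.994, -0.105, -0.0], [-0.0, -0.0, -1.0]]
ft_force: [-0.5, 0.2, 0.2]
grip_width: 0.0427
t: 25.35
tool_pos: [0.4537, -0.1407, 0.213]
ee_rot: [[0.108, 0.994, 0.0], [0.994, -0.108, -0.0], [-0.0, 0.0, -1.0]]
ft_force: [0.6, -0.1, -0.4]
grip_width: 0.0429
t25.35 stand mm [-221.2   43.9] z 213.0 yaw rel -0.06 tilt [-0.0003  0.0001] w 42.9 F [ 0.6 -0.1 -0.4]
t25.50 stand mm [-218.8   43.9] z 212.8 yaw rel 0.15 tilt [ 0.0005 -0.0003] w 42.5 F [ 0.2 -0.  -0.5]
```

View pics/s17.png

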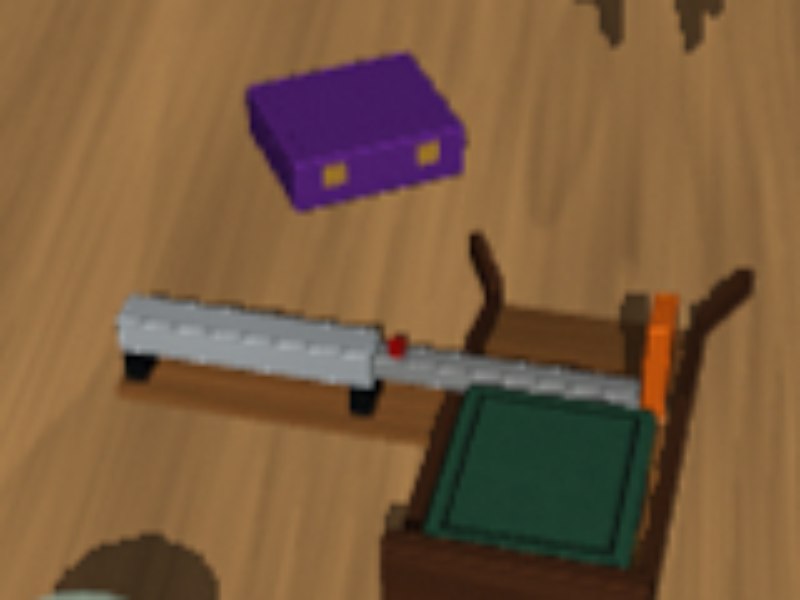

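View pics/t17.png

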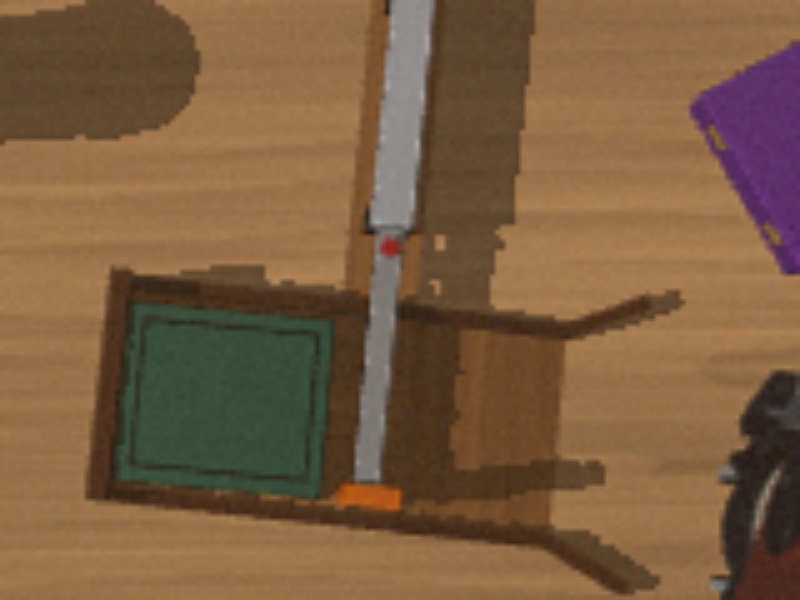

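View pics/wrist_17.png

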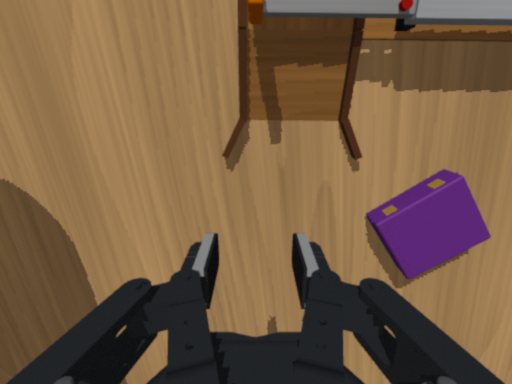

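View pics/side_17.png

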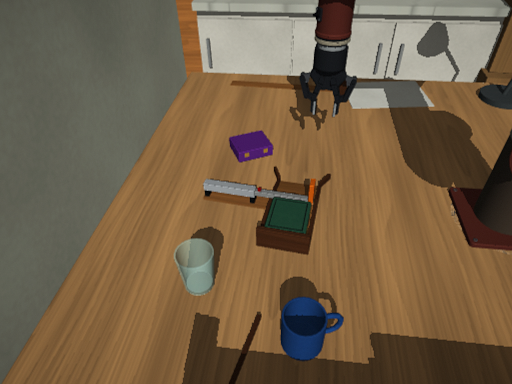

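Everything looks right: case flat on the deck, bar across behind it, button up, gripper clear, mug, jar and pencil unmoved. Last numeric check of the docked pose.

```bash
python3 - <<'E'
from h import *
T=[((137,303),(55,-47.5,36)),((334,320),(-55,-47.5,36)),((320,498),(-55,47.5,36))]
def res(v): return (proj('top',place(v,(np.array([l[1] for l in T])+[0,0,18])/1000))-(np.array([l[0] for l in T])/5.-.4+[220,140])).ravel()
r=least_squares(res,[.52,.09,1.46],loss='soft_l1'); print(w2s(r.x)*1e3,np.degrees(r.x[2]-ST[2]),r.fun.round(1))
a=cv2.imread('pics/side0.png').astype(int);b=cv2.imread('pics/side_17.png').astype(int)
d=np.abs(a-b).max(2); print('jar',(d[235:300,170:220]>40).sum(),'mug',(d[290:360,275:350]>40).sum(),'pencil',(d[310:384,225:265]>40).sum())
for l in('mug','jar','pencil','button'): print(l,[(x['p'],x['centre']) for x in manip.find_in(l,'top')][:1])
E
```

```text
[20.47900984  0.03791997] 0.1408629600002188 [-1.4 -0.4  0.6  0.   0.3  0.4]
jar 0 mug 0 pencil 0
mug [(0.94, [0.4753, 0.3826, 0.0254])]
jar [(0.92, [0.712, 0.2782, 0.0454])]
pencil [(0.67, [0.5808, 0.4154, 0.0101])]
button []
```

```bash
python3 -c "
from station import manip
print(manip.hand_in(), manip.get_state()['t'])"
```

```text
the job is handed in; nothing more can be done
the job is handed in; nothing more can be done
```

The green case is docked flat on the deck against the backstop, and the retaining bar is locked out behind it. I handed the job in at about 26 s of the 64 s allowed.

**What I did:**
- I straightened the case with both fingers. That pushed it about 15 mm sideways, so I recentred it with a push from its +y side before the ramp.
- I pushed it straight up the ramp. At the backstop it stopped advancing and the force rose to 11 N.
- I pinched the orange tab, drew the bar out to its stop, let go and backed away.

**Last checks:**
- **Case:** the top view puts it at x = 20.5, y = 0.0 mm in the stand's frame, 0.1° off straight. The text gives x = 20 when docked.
- **Lock button:** it shows red and raised just outside the sleeve in all three cameras. The network did not report the button in the top picture, so this rests on the pictures and the drawn-out length. The tab reached y of about +44 mm.
- **Bystanders:** the mug, jar and pencil look the same in the side view as at the start. The network puts them within about 3 mm of their first positions, which is inside its error.

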